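# Load the roller mixer

## Robot

A 6-joint arm with a two-finger parallel gripper is mounted at the origin on a cart in front of the work surface, level with it; the furniture and walls round the work are solid. World frame = base frame: x ahead of the robot, y to its left, z up, the work surface at z = 0. Lengths are in m, angles in rad, forces in N, time in s.
With the tool pointing down it reaches from about 0.35 to 0.975 m from the base axis. Payload 4.9 kg.
Tool frame: the origin (TCP) lies at the very end of the fingers, on their centre line; the grasp point (between the pads) lies manip.grip_point_offset behind it (manip.grip_point_offset is the distance from the TCP to the grasp point, in m); z points along the fingers, y is the line along which they close (so a half turn about z gives the same grasp; the last joint's range is limited). The gripper opens to 85 mm and grips with 20 to 120 N. Pads are 22 mm wide; open, the fingers measure 114 mm over their backs; the gripper's body (76 mm by 85 mm) begins 54 mm behind the grasp point. The pads swing forward as they close: fully open they stand 13 mm farther back than shut.
Start: joints at [-1.288, 0.053, 1.613, -0, 1.476, -0.119], TCP at [0.244, -0.575, 0.231] pointing down, gripper open.
Joint ranges: [-3.01, 3.01], [-1.01, 2.22], [0.06, 2.58], [-1.02, 4.17], [0.09, 2.62], [-3.14, 3.14]. Speed limits (rad/s): [2.57, 2.57, 3.14, 3.14, 3.14, 3.14].

## Interface

Orientations are given as a unit quaternion [w, x, y, z].
In Python, from plant import manip gives the robot as it stands.
- The arm moves only by the shell command python3 -m crank 'ROWS' [OPENING]. ROWS is JSON, a list of rows, each an object of numbers: "x", "y", "z": the shift along the tool's x, y, z in cm; "turn": the turn about the tool's z in rad. In form: [{"x": .., "y": .., "z": .., "turn": ..}, ...]. A call has 1 to 5 rows; each row shifts and turns the commanded pose from where the row before left it, along the tool's axes as they then stand; what a row does not reach is not made up. A row lasts 1/10 s, in which the tool goes at most 50 mm and 8.59 degrees, less where a joint would pass 70% of its speed; a pose out of reach is approached as far as the arm can. A call with a gripper value outside its range is refused whole. OPENING is the opening in per cent of the stroke, from 0 (shut) to 100 (fully open), set as the call begins (- or left out, the last holds). The fingers move at their own pace and stop on an object; the grip force is fixed at half the most. Time passes only in rows, so rows that do not move let the fingers close. It gives the time, the measured TCP pose, the force, the opening and the grip force at its end, in the units of the state.
- manip.state(): the state, without advancing time (a new reading comes with each control period).
- manip.grab_frame(name): name is "scene" or "top"; returns (picture, depth): 400x640x3 uint8, red, green, blue; 400x640 float32, m along the optical axis (not along the pixel's ray), 0 where there is no reading.
- manip.camera_model(name): a dict with "mtx" (3x3 intrinsics, pixels), "world_to_cam" (4x4, takes a point from world to camera coordinates). Camera axes: x right, y down, z forward; pixel columns grow to the right and rows downward; lengths in m; the calibration is good to about 2 mm. A picture is of the moment at which its call begins. camera_model takes no time and is no camera call.
- manip.job_done(): hands the job in; it is judged then, once.
The state is a dict: "time": time; "joint_pos": joint angles; "joint_vel": joint speeds; "joint_efforts": joint torques, N m; "tool_pos": TCP position; "tool_rot": TCP orientation; "contact_force": force on the tool from outside, world axes, zero at the start; "ft_torque": the same for the moment, N m; "gripper_width": opening from 0.0 (shut) to 1.0 (fully open); "grasp_force": force on a finger pad.
Only numpy, scipy, OpenCV 4.12 (cv2) and the standard library are available. Lean on these libraries where they do the work, as an engineer would, in place of code of your own. Each camera call takes 0.05 s, during which the arm holds its last target. There are 200 camera calls.

## Task

Load the roller mixer with the culture tubes that stand in the steel cups and start it: first turn its red switch to off, then pull every tube out of its cup and lay it down on the roller bed, lying along the rollers, each in a groove of its own. When all of them are bedded, turn the switch back to on. Leave the beaker, the check weight and the marker alone, and do not tip the cup stand over.

Things in the scene. Friction and masses are not known exactly. Their poses are not given: they have to be found in the camera images.
- mixer: Roller mixer, a fixed white bench machine with blue end cheeks, 232 (x) x 284 (y) mm. Origin on the bench under the middle of the roller bed; x runs along the rollers, away from the robot (turned up to 0.25 rad), y across them, z up. In front (x -80 to -150 mm) an apron 52 mm high carries the switch. The rollers are on a start delay and stay still during the work.
- bed (a point): Middle of the roller bed, 90 mm above the bench, axes as the mixer. Eight black rollers, 25 mm thick, run along x from -67 to +67 mm, tops 87.5 mm above the bench, 33 mm apart in y: seven grooves, at y = -99, -66, -33, 0, 33, 66, 99 mm. A bedded tube has its axis at this height. Walls at x = +-75 mm (tops at 76 mm) and cheeks at y = +-137 mm (82 mm) are lower; a cap may overhang.
- switch (a joint): Red bar handle of the mixer's rotary switch, rad: 0 = off, 1.047 (60 degrees) = on; starts at on. It turns about a vertical axis, clockwise seen from above from off to on; a spring of under 0.1 N m snaps it to the nearer end. At off it points along the mixer's +x axis, to a round mark; at on 60 degrees clockwise of that, to a bar mark.
- switch_grip (a point): On the switch's axis, at mid-height of its bar, 71.5 mm above the bench; at (-118, -105) mm in the mixer's frame. The bar is 42 mm long, 12 mm wide and 26 mm tall, its top 84 mm above the bench, on a round black skirt 32 mm wide with its top 60.5 mm above the bench.
- switch_pointer (a point): Pointing end of the handle's bar, 21 mm from switch_grip; shows which way the handle points.
- stand: Draining stand, loose, 0.9 kg: grey plate 74 (x) x 190 (y) x 8 mm with a row of four round steel cups along y, at -72, -24, 24, 72 mm, each 30 mm outside, 26 mm inside, rims 88 mm and floors 13 mm above the bench. Origin under the plate's middle, x away from the robot, z up.
- tube_1: Culture tube, 20 mm thick, 150 mm long, round bottom, blue ribbed screw cap 24 mm wide and 22 mm long, white label, 35 g. Origin at its bottom end on the axis, z towards the cap (cap at z = 128 to 150 mm). Stands loosely upright in a cup, its middle at the rim, the upper 75 mm out. Three or four of the four tubes are present.
- mid_1 (a point): Middle of tube_1, on its axis, 75 mm from either end.
- tube_2: Culture tube like tube_1.
- mid_2 (a point): Middle of tube_2, on its axis, 75 mm from either end.
- tube_3: Culture tube like tube_1.
- mid_3 (a point): Middle of tube_3, on its axis, 75 mm from either end.
- tube_4: Culture tube like tube_1.
- mid_4 (a point): Middle of tube_4, on its axis, 75 mm from either end.
- beaker: Small glass beaker, 52 x 58 x 59 mm, origin under its middle. Leave alone.
- check_weight: Steel check weight, 27 mm across, 48 mm tall, origin under its middle. Leave alone.
- blue_marker: Blue felt marker lying on the bench, 138 mm long, 12 mm thick, along its own y axis, origin at the middle of its underside. Leave alone.

How it is judged:
By the outcome, as a careful person would: the job done as asked, in the order asked, and still so for the second after the job is handed in, with the robot touching nothing.
Of tube_1, tube_2, tube_3, tube_4 only 3 to 4 are there at a start; the rules pass over those that are not, and their reading is None.
At some moment in a run one of stand may be knocked a few centimetres aside while the robot is not near it.
Once in a run the grip may slacken for a moment while it holds something.
It also fails if it takes over 210 s, if anything falls off the work surface, if the arm or the gripper's body presses on something with over 40 N, if the wrist force passes 120 N, or if a joint passes its speed limit or range.

## Working session

There is one attempt and no reset: what is moved stays moved. The work goes in short steps, Python scripts to look and compute and a shell command to move; the robot and the scene stay as the last step left them, time stands still between calls to the robot, and variables do not carry over. Pictures are saved under pics/ and viewed, at most 14 in all, crops included, and the job is handed in when it is done.

```bash
ls; mkdir -p pics; cat > h.py <<'E'
import numpy as np, cv2
from plant import manip
def cloud(name):
    im,d=manip.grab_frame(name); c=manip.camera_model(name); K=np.array(c["mtx"]);T=np.array(c["world_to_cam"])
    v,u=np.mgrid[:400,:640]
    P=np.stack([(u-K[0,2])/K[0,0]*d,(v-K[1,2])/K[1,1]*d,d],-1)
    W=(P-T[:3,3])@T[:3,:3]
    W[d==0]=np.nan
    return im,d,W
def proj(name,p):
    c=manip.camera_model(name);T=np.array(c["world_to_cam"]);q=T[:3,:3]@np.array(p)+T[:3,3]
    q=np.array(c["mtx"])@q; return q[:2]/q[2]
E
python3 - <<'E'
from h import *
for n in("scene","top"):
    im,d,W=cloud(n); cv2.imwrite(f"pics/{n}0.png",im[...,::-1]); np.save(n+"0.npy",W); print(manip.camera_model(n))
print(manip.state(),manip.grip_point_offset)
E
```

```text
pics
{'mtx': array([[484.48803031,   0.        , 336.538179  ],
       [  0.        , 484.48803031, 200.61583502],
       [  0.        ,   0.        ,   1.        ]]), 'world_to_cam': array([[-0.65105675, -0.75881936, -0.01784045,  0.39066444],
       [-0.4523434 ,  0.40676458, -0.79368005,  0.3013511 ],
       [ 0.60951666, -0.50866074, -0.60807376,  0.98672673],
       [ 0.        ,  0.        ,  0.        ,  1.        ]])}
{'mtx': array([[504.34351761,   0.        , 328.99166096],
       [  0.        , 504.34351761, 195.04648391],
       [  0.        ,   0.        ,   1.        ]]), 'world_to_cam': array([[ 0.273688  , -0.96181331,  0.00316887, -0.10149988],
       [-0.8887873 , -0.2541647 , -0.38138884,  0.54085323],
       [ 0.36763027,  0.1015651 , -0.92440928,  1.44347506],
       [ 0.        ,  0.        ,  0.        ,  1.        ]])}
{'time': 0.1, 'joint_pos': array([-1.28798636e+00,  5.33122473e-02,  1.61419750e+00, -5.39821685e-05,
        1.47598641e+00, -1.19014011e-01]), 'joint_vel': array([-0.00048902, -0.00165759, -0.00122311,  0.00102154, -0.00112346,
        0.0003834 ]), 'joint_efforts': array([ 3.98727625e-04, -3.94900596e+01, -3.71364856e+01, -2.57010959e-05,
        3.89219524e-03, -1.31376203e-05]), 'tool_pos': array([ 0.24425169, -0.5746673 ,  0.2301483 ]), 'tool_rot': array([-9.46365923e-04,  9.79884027e-01,  1.99565498e-01, -1.04636983e-04]), 'contact_force': array([-0.35383517, -0.53644541, -0.16840613]), 'ft_torque': array([-0.00700271,  0.00207089, -0.01556072]), 'grasp_force': 0.0, 'gripper_width': 1.0041302797556724} 0.0187
```

View pics/scene0.png

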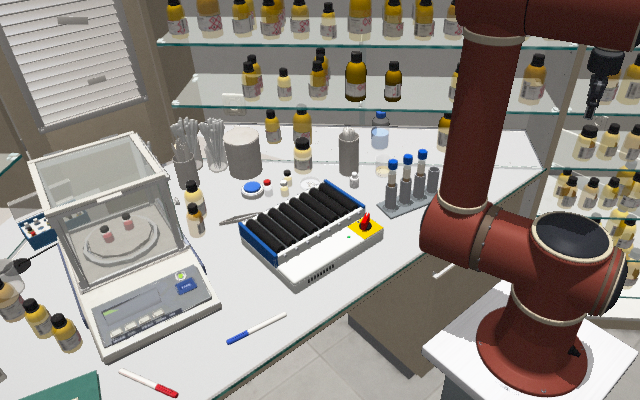

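View pics/top0.png

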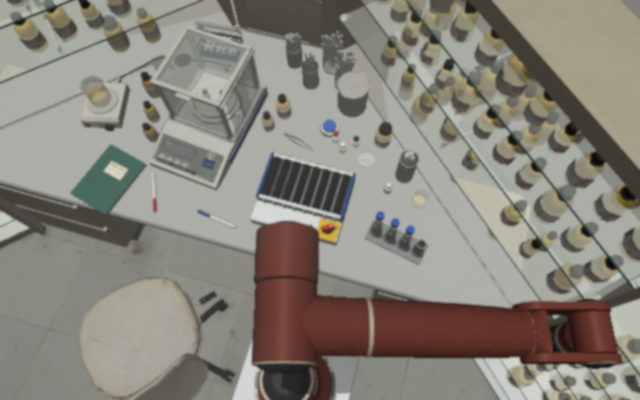

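The scene shows three tubes with blue caps at (392,164), (407,160), (422,155), and the empty cup at (434,175). The mixer bed is at about (305,215) and the red switch at (366,221). In the top view the caps are at (380,216), (395,223), (408,231) and the switch is at (328,227).

```bash
cat > meas.py <<'E'
from h import *
def hsv(im): return cv2.cvtColor(im,cv2.COLOR_RGB2HSV)
def caps(n,im,W):
    H=hsv(im); b=(H[...,0]>100)&(H[...,0]<125)&(H[...,1]>130)&(W[...,2]>0.105)&(W[...,2]<0.3)&(W[...,0]<1.1)
    k,l,s,c=cv2.connectedComponentsWithStats(b.astype('uint8'))
    for i in range(1,k):
        if s[i,4]>15:
            p=W[l==i]; t=p[p[:,2]>np.percentile(p[:,2],95)-0.004]
            print(n,'cap',s[i,4],c[i].round(),'mid',((p.min(0)+p.max(0))/2).round(4),'top',np.median(t,0).round(4))
def mixer(n,im,W):
    H=hsv(im); m=(H[...,0]>95)&(H[...,0]<125)&(H[...,1]>130)&(W[...,2]>0.07)&(W[...,2]<0.088)&(W[...,0]<1.1)&(W[...,0]>.4)
    k,l,s,c=cv2.connectedComponentsWithStats(m.astype('uint8'))
    for i in range(1,k):
        if s[i,4]>30:
            p=W[l==i][:,:2]; r=cv2.minAreaRect(p.astype('float32')*1000); print(n,'cheek',s[i,4],r)
    blk=(H[...,2]<70)&(W[...,2]>0.079)&(W[...,2]<0.095)&(W[...,0]<1.1)&(W[...,0]>.4)
    k,l,s,c=cv2.connectedComponentsWithStats(cv2.morphologyEx(blk.astype('uint8'),cv2.MORPH_CLOSE,np.ones((5,5))))
    i=1+np.argmax(s[1:,4]);p=W[(l==i)&blk][:,:2]; print(n,'rollers',s[i,4],cv2.minAreaRect(p.astype('float32')*1000))
    rd=((H[...,0]<8)|(H[...,0]>172))&(H[...,1]>150)&(W[...,2]>0.055)&(W[...,2]<0.1)&(W[...,0]<.9)
    p=W[rd]; t=p[p[:,2]>.079][:,:2].astype('float32')*1000; print(n,'red',len(p),len(t), cv2.minAreaRect(t) if len(t)>4 else'')
def stand(n,im,W):
    g=(W[...,2]>0.083)&(W[...,2]<0.094)&(W[...,1]<-.1)&(W[...,1]>-.5)&(W[...,0]<.85)&(W[...,0]>.4)
    pl=(abs(W[...,2]-.008)<.003)&(W[...,1]<-.15)&(W[...,1]>-.55)&(W[...,0]<.9)&(W[...,0]>.4)
    k,l,s,c=cv2.connectedComponentsWithStats(pl.astype('uint8'))
    i=1+np.argmax(s[1:,4]);print(n,'plate',s[i,4],cv2.minAreaRect(W[l==i][:,:2].astype('float32')*1000))
if __name__=="__main__":
    for n in("scene","top"):
        im,d,W=cloud(n)
        for f in(caps,mixer,stand): f(n,im,W)
E
python3 meas.py
```

```text
scene cap 60 [380. 114.] mid [ 0.7636 -0.3272  0.1246] top [ 0.7638 -0.3267  0.1305]
scene cap 82 [422. 154.] mid [ 0.4851 -0.207   0.1532] top [ 0.4858 -0.2059  0.163 ]
scene cap 81 [407. 159.] mid [ 0.4951 -0.159   0.1537] top [ 0.4955 -0.1598  0.1625]
scene cap 81 [392. 164.] mid [ 0.5041 -0.1139  0.154 ] top [ 0.5041 -0.1127  0.1631]
scene cheek 176 ((569.2794799804688, 1.9901113510131836), (156.92935180664062, 18.655141830444336), 1.0520442724227905)
scene cheek 284 ((571.0123901367188, 269.65802001953125), (160.1031951904297, 17.339475631713867), 0.6230464577674866)
scene rollers 3439 ((570.8711547851562, 136.34288024902344), (254.01187133789062, 136.27175903320312), 89.8576431274414)
scene red 676 317 ((113.59681701660156, -352.10943603515625), (935.6932983398438, 518.201416015625), 76.66471099853516)
scene plate 222 ((484.33685302734375, -209.93386840820312), (113.81957244873047, 72.74647521972656), 83.00300598144531)
top cap 29 [380. 215.] mid [ 0.5059 -0.1146  0.1639] top [ 0.505  -0.1159  0.1677]
top cap 31 [395. 222.] mid [ 0.4966 -0.1614  0.1638] top [ 0.4953 -0.1606  0.1657]
top cap 34 [410. 230.] mid [ 0.4868 -0.2085  0.1641] top [ 0.4846 -0.2064  0.1652]
top rollers 2926 ((571.0037231445312, 135.05857849121094), (130.18080139160156, 255.3048553466797), 0.5147241950035095)
top red 30 26 ((451.7108459472656, 32.64853286743164), (10.869879722595215, 24.02638053894043), 38.228580474853516)
top plate 144 ((483.6291198730469, -177.3048553466797), (82.78569030761719, 61.57115173339844), 15.1462984085083)
```

```bash
cat > go.py <<'E'
import sys; from h import *
# usage: go.py x y z a -> remaining shift in tool axes (cm) after the turn, and turn
s=manip.state(); q=s["tool_rot"]; a0=2*np.arctan2(q[2],q[1]); x,y,z,a=map(float,sys.argv[1:5])
d=np.array([x,y,z])-s["tool_pos"]; t=(a0-a+np.pi)%(2*np.pi)-np.pi
f=lambda a:(100*np.array([d[0]*np.cos(a)+d[1]*np.sin(a),d[0]*np.sin(a)-d[1]*np.cos(a),-d[2]])).round(2)
print('t',round(s["time"],2),'tcp',s["tool_pos"].round(4),'a',a0.round(3),'w',round(s["gripper_width"],3),'F',s["contact_force"].round(1),'gf',round(s["grasp_force"],1),'q6',s['joint_pos'][5].round(2))
print('turn',t.round(3),'shift after turn',f(a),'shift now',f(a0))
E
R='[{"turn":0.145},{"turn":0.145},{"turn":0.145},{"turn":0.145},{"turn":0.145}]'
python3 -m crank '[{"turn":0.143},{"turn":0.143},{"turn":0.143},{"turn":0.143},{"turn":0.143}]' 45
python3 -m crank '[{"turn":0.143},{"turn":0.143},{"turn":0.143},{"turn":0.143},{"turn":0.143}]'
python3 go.py 0.454 0.029 0.23 -1.037
```

```text
t 0.2 tcp [ 0.2443 -0.5748  0.2305] a 0.402 w 1.002 F [0.1 0.6 0.1] gf 0.0 q6 -0.12
turn 1.439 shift after turn [-41.31 -48.77   0.05] shift now [ 42.91 -47.37   0.05]schema error: expected keys x, y, z, turn
schema error: expected keys x, y, z, turn
```

```bash

python3 -m crank '[{"x":0,"y":0,"z":0,"turn":0.144},{"x":0,"y":0,"z":0,"turn":0.144},{"x":0,"y":0,"z":0,"turn":0.144},{"x":0,"y":0,"z":0,"turn":0.144},{"x":0,"y":0,"z":0,"turn":0.144}]' 45
python3 -m crank '[{"x":0,"y":0,"z":0,"turn":0.144},{"x":0,"y":0,"z":0,"turn":0.144},{"x":0,"y":0,"z":0,"turn":0.144},{"x":0,"y":0,"z":0,"turn":0.144},{"x":0,"y":0,"z":0,"turn":0.144}]'
python3 -m crank '[{"x":-3.2,"y":-3.8,"z":0,"turn":0},{"x":-3.2,"y":-3.8,"z":0,"turn":0},{"x":-3.2,"y":-3.8,"z":0,"turn":0},{"x":-3.2,"y":-3.8,"z":0,"turn":0},{"x":-3.2,"y":-3.8,"z":0,"turn":0}]'
python3 -m crank '[{"x":-3.2,"y":-3.8,"z":0,"turn":0},{"x":-3.2,"y":-3.8,"z":0,"turn":0},{"x":-3.2,"y":-3.8,"z":0,"turn":0},{"x":-3.2,"y":-3.8,"z":0,"turn":0},{"x":-3.2,"y":-3.8,"z":0,"turn":0}]'
python3 -m crank '[{"x":-3.2,"y":-3.8,"z":0,"turn":0},{"x":-3.2,"y":-3.8,"z":0,"turn":0},{"x":-2.9,"y":-3.2,"z":0,"turn":0},{"x":0,"y":0,"z":0,"turn":0},{"x":0,"y":0,"z":0,"turn":0}]'
python3 go.py 0.454 0.029 0.23 -1.037; python3 meas.py
```

```text
time: 0.7
tool_pos: [0.2444, -0.575, 0.2309]
tool_rot: [-0.0, 0.987, -0.161, -0.0]
contact_force: [0.3, -0.5, 0.2]
gripper_width: 0.453
grasp_force: 0.0
time: 1.2
tool_pos: [0.2444, -0.575, 0.2309]
tool_rot: [-0.0, 0.867, -0.499, -0.0]
contact_force: [0.6, 0.0, 0.8]
gripper_width: 0.45
grasp_force: 0.0
time: 1.7
tool_pos: [0.327, -0.339, 0.2311]
tool_rot: [-0.0, 0.868, -0.496, 0.0]
contact_force: [0.2, 1.2, 0.2]
gripper_width: 0.452
grasp_force: 0.0
time: 2.2
tool_pos: [0.4094, -0.1046, 0.2314]
tool_rot: [-0.0, 0.868, -0.496, 0.001]
contact_force: [1.4, -1.0, -0.1]
gripper_width: 0.452
grasp_force: 0.0
time: 2.7
tool_pos: [0.455, 0.0292, 0.2311]
tool_rot: [0.0, 0.869, -0.495, -0.0]
contact_force: [-0.1, -0.5, 0.2]
gripper_width: 0.447
grasp_force: 0.0
t 2.7 tcp [0.455  0.0292 0.2311] a -1.036 w 0.447 F [-0.1 -0.5  0.2] gf 0.0 q6 2.51
turn 0.001 shift after turn [-0.03  0.09  0.11] shift now [-0.03  0.09  0.11]
scene cap 79 [423. 155.] mid [ 0.4798 -0.2067  0.1526] top [ 0.4812 -0.2052  0.1625]
scene cap 79 [407. 158.] mid [ 0.4998 -0.161   0.1537] top [ 0.4979 -0.1621  0.1627]
scene 
[... 463 characters left out ...]
73047, 35.95353317260742), (532.1889038085938, 76.7202377319336), 2.6291868686676025)
scene plate 286 ((472.44573974609375, -212.5166778564453), (72.95024108886719, 123.00090026855469), 2.1527180671691895)
top cap 27 [381. 216.] mid [ 0.5028 -0.1198  0.162 ] top [ 0.5039 -0.1184  0.1641]
top cap 31 [396. 221.] mid [ 0.4997 -0.1652  0.1623] top [ 0.4986 -0.1648  0.1657]
top cap 35 [409. 231.] mid [ 0.4816 -0.2079  0.1643] top [ 0.4801 -0.207   0.166 ]
top rollers 813 ((571.8992919921875, 221.69061279296875), (81.4361343383789, 131.5623321533203), 89.05912017822266)
top red 1 0 
top plate 257 ((483.2886047363281, -217.48995971679688), (128.36553955078125, 78.08740997314453), 78.31217956542969)
```

```bash

python3 -m crank '[{"x":-0.1,"y":0.05,"z":5,"turn":0},{"x":0,"y":0,"z":5,"turn":0},{"x":0,"y":0,"z":3.5,"turn":0},{"x":0,"y":0,"z":1.6,"turn":0},{"x":0,"y":0,"z":1.6,"turn":0}]' 45
python3 -m crank '[{"x":0,"y":0,"z":0,"turn":0},{"x":0,"y":0,"z":0,"turn":0},{"x":0,"y":0,"z":0,"turn":0},{"x":0,"y":0,"z":0,"turn":0},{"x":0,"y":0,"z":0,"turn":0}]' 0
python3 go.py 0.4537 0.030 0.23 -1.037; python3 - <<'E'
from h import *
im,d,W=cloud("scene"); cv2.imwrite("pics/s1.png",cv2.resize(im[120:280,280:480],(800,640),interpolation=2)[:600,:,::-1])
E
```

```text
time: 3.3
tool_pos: [0.4531, 0.0274, 0.0626]
tool_rot: [0.0, 0.867, -0.498, -0.001]
contact_force: [0.1, -0.2, -0.2]
gripper_width: 0.449
grasp_force: 0.0
time: 3.8
tool_pos: [0.4578, 0.0281, 0.0692]
tool_rot: [-0.002, 0.868, -0.497, 0.003]
contact_force: [-3.4, 1.9, 25.6]
gripper_width: 0.115
grasp_force: 73.3
t 3.8 tcp [0.4578 0.0281 0.0692] a -1.039 w 0.115 F [-3.4  1.9 25.6] gf 73.3 q6 2.51
turn -0.002 shift after turn [ -0.37   0.26 -16.08] shift now [ -0.37   0.26 -16.08]
```

View pics/s1.png

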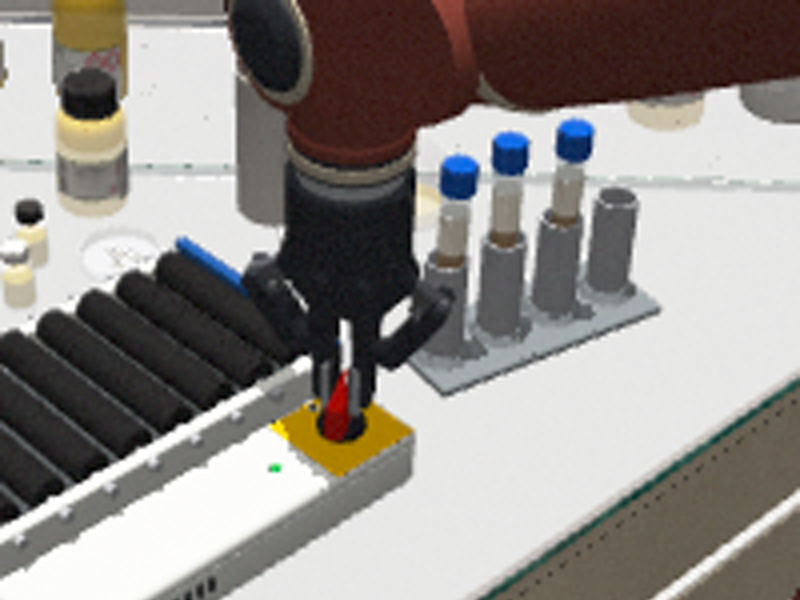

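The fingers hold the red bar at about (340,405) in the crop. Their tips press on the skirt, so I raise a little and then turn.

```bash

python3 -m crank '[{"x":0,"y":-0.2,"z":-0.5,"turn":0},{"x":0,"y":0,"z":-0.4,"turn":0},{"x":0,"y":0,"z":0,"turn":0}]'
python3 go.py 0.4537 0.030 0.072 0.005
python3 -m crank '[{"x":0,"y":0,"z":0,"turn":-0.13},{"x":0,"y":0,"z":0,"turn":-0.13},{"x":0,"y":0,"z":0,"turn":-0.13},{"x":0,"y":0,"z":0,"turn":-0.13},{"x":0,"y":0,"z":0,"turn":0}]'
python3 go.py 0.4537 0.030 0.072 0.005
python3 -m crank '[{"x":0,"y":0,"z":0,"turn":-0.13},{"x":0,"y":0,"z":0,"turn":-0.13},{"x":0,"y":0,"z":0,"turn":-0.13},{"x":0,"y":0,"z":0,"turn":-0.13},{"x":0,"y":0,"z":0,"turn":0}]'
python3 go.py 0.4537 0.030 0.072 0.005
```

```text
time: 4.15
tool_pos: [0.4577, 0.0286, 0.0775]
tool_rot: [0.0, 0.868, -0.496, 0.002]
contact_force: [-5.2, -2.0, -1.8]
gripper_width: 0.113
grasp_force: 67.5
t 4.15 tcp [0.4577 0.0286 0.0775] a -1.039 w 0.113 F [-5.2 -2.  -1.8] gf 67.5 q6 2.51
turn -1.044 shift after turn [-0.4  -0.14  0.55] shift now [-0.33  0.27  0.55]
time: 4.65
tool_pos: [0.4618, 0.0281, 0.0795]
tool_rot: [-0.001, 0.967, -0.256, 0.007]
contact_force: [5.9, -3.5, -0.9]
gripper_width: 0.105
grasp_force: 64.0
t 4.65 tcp [0.4618 0.0281 0.0795] a -0.517 w 0.105 F [ 5.9 -3.5 -0.9] gf 64.0 q6 1.99
turn -0.522 shift after turn [-0.81 -0.19  0.75] shift now [-0.8   0.24  0.75]
time: 5.15
tool_pos: [0.4595, 0.0312, 0.0783]
tool_rot: [-0.003, 1.0, 0.001, 0.004]
contact_force: [-1.3, 9.9, 24.6]
gripper_width: 0.108
grasp_force: 75.6
t 5.15 tcp [0.4595 0.0312 0.0783] a 0.002 w 0.108 F [-1.3  9.9 24.6] gf 75.6 q6 1.47
turn -0.003 shift after turn [-0.58  0.12  0.63] shift now [-0.58  0.12  0.63]
```

```bash

python3 -m crank '[{"x":0,"y":0,"z":0,"turn":0},{"x":0,"y":0,"z":0,"turn":0},{"x":0,"y":0,"z":0,"turn":0}]' 45
python3 -m crank '[{"x":0,"y":0,"z":-3,"turn":0},{"x":0,"y":0,"z":-5,"turn":0},{"x":0,"y":0,"z":-5,"turn":0},{"x":0,"y":0,"z":-4,"turn":0}]'
python3 -m crank '[{"x":0,"y":3,"z":0,"turn":-0.135},{"x":0,"y":3,"z":0,"turn":-0.135},{"x":0,"y":2,"z":0,"turn":-0.135},{"x":0,"y":0,"z":0,"turn":-0.135},{"x":0,"y":0,"z":0,"turn":-0.135}]'
python3 -m crank '[{"x":0,"y":0,"z":0,"turn":-0.135},{"x":0,"y":0,"z":0,"turn":-0.135},{"x":0,"y":0,"z":0,"turn":-0.135},{"x":0,"y":0,"z":0,"turn":-0.135},{"x":0,"y":0,"z":0,"turn":-0.135}]'
python3 meas.py; python3 - <<'E'
from h import *
im,d,W=cloud("scene"); cv2.imwrite("pics/s2.png",cv2.resize(im[140:260,280:440],(800,600),interpolation=2)[...,::-1])
E
python3 go.py 0.503 -0.119 0.2 1.35
```

```text
time: 5.45
tool_pos: [0.4561, 0.0294, 0.0738]
tool_rot: [0.0, 1.0, 0.001, 0.0]
contact_force: [-0.3, 0.6, -0.5]
gripper_width: 0.451
grasp_force: 0.0
time: 5.85
tool_pos: [0.4561, 0.0295, 0.2463]
tool_rot: [0.0, 1.0, 0.001, 0.001]
contact_force: [1.1, 0.3, -0.3]
gripper_width: 0.449
grasp_force: 0.0
time: 6.35
tool_pos: [0.4651, -0.0501, 0.2429]
tool_rot: [-0.0, 0.943, 0.334, -0.0]
contact_force: [0.5, 0.8, -0.2]
gripper_width: 0.453
grasp_force: 0.0
time: 6.85
tool_pos: [0.4651, -0.0493, 0.243]
tool_rot: [-0.0, 0.779, 0.628, -0.0]
contact_force: [-0.6, -0.7, 0.1]
gripper_width: 0.448
grasp_force: 0.0
scene cap 78 [423. 155.] mid [ 0.4803 -0.2041  0.1539] top [ 0.4805 -0.205   0.1628]
scene cap 80 [407. 158.] mid [ 0.4991 -0.162   0.153 ] top [ 0.4994 -0.1618  0.1637]
scene cap 84 [394. 164.] mid [ 0.5015 -0.1169  0.1531] top [ 0.5003 -0.1174  0.1625]
scene cheek 174 ((571.6948852539062, 2.3031015396118164), (154.45880126953125, 19.351394653320312), 0.9980654120445251)
scene cheek 295 ((571.3306274414062, 269.88983154296875), (161.84173583984375, 17.392742156982422), 0.22381865978240
[... 326 characters left out ...]
6.14237976074219), 8.434035301208496)
top cap 29 [381. 216.] mid [ 0.5019 -0.1198  0.163 ] top [ 0.5045 -0.1181  0.1653]
top cap 32 [396. 221.] mid [ 0.4993 -0.1652  0.1636] top [ 0.4989 -0.166   0.1651]
top cap 36 [409. 231.] mid [ 0.4822 -0.208   0.1622] top [ 0.4824 -0.2081  0.1649]
top rollers 1796 ((571.5101928710938, 174.41372680664062), (129.92245483398438, 176.17164611816406), 0.5417457818984985)
top red 0 0 
top plate 246 ((486.2429504394531, -204.1483612060547), (101.0862045288086, 80.8218765258789), 85.39817810058594)
t 7.0 tcp [ 0.4651 -0.0493  0.243 ] a 1.349 w 0.454 F [-0.4 -0.1 -0.1] gf 0.0 q6 -0.04
turn -0.001 shift after turn [-5.98  5.22  4.3 ] shift now [-5.97  5.23  4.3 ]
```

View pics/s2.png

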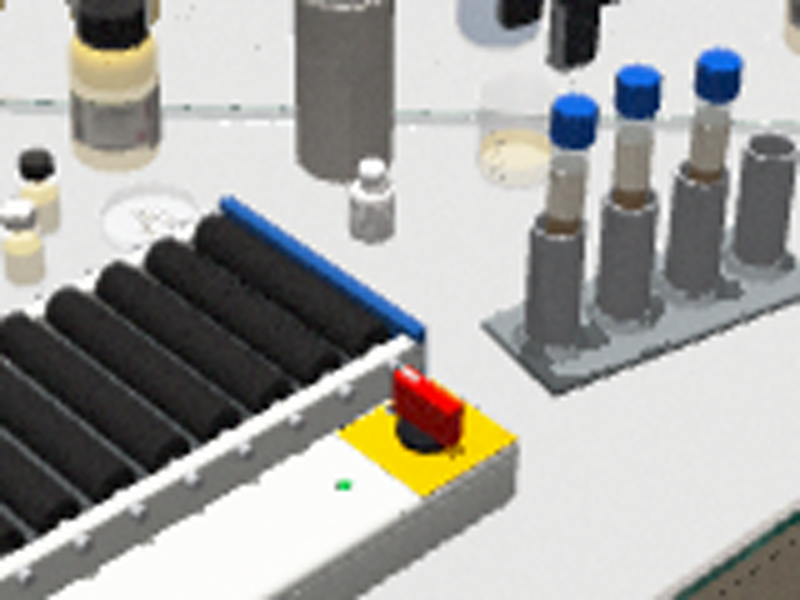

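The switch now points along the rollers to off, at about (428,405) in the crop. Three tubes stand in the cups, with caps at (573,122), (637,92) and (717,75).

```bash

python3 -m crank '[{"x":-3,"y":2.6,"z":0,"turn":0},{"x":-3,"y":2.6,"z":0,"turn":0},{"x":0,"y":0,"z":5,"turn":0},{"x":0,"y":0,"z":3.3,"turn":0},{"x":0,"y":0,"z":2,"turn":0}]' 55
python3 -m crank '[{"x":0,"y":0,"z":0,"turn":0},{"x":0,"y":0,"z":0,"turn":0},{"x":0,"y":0,"z":0,"turn":0},{"x":0,"y":0,"z":0,"turn":0},{"x":0,"y":0,"z":0,"turn":0}]' 0
python3 go.py 0.502 -0.1185 0.14 1.35; python3 - <<'E'
from h import *
im,d,W=cloud("scene"); cv2.imwrite("pics/s3.png",cv2.resize(im[100:220,320:480],(800,600),interpolation=2)[...,::-1])
E
```

```text
time: 7.5
tool_pos: [0.5013, -0.1187, 0.1366]
tool_rot: [-0.002, 0.781, 0.624, -0.001]
contact_force: [-0.2, 0.4, -0.4]
gripper_width: 0.544
grasp_force: 0.0
time: 8.0
tool_pos: [0.5039, -0.1191, 0.1418]
tool_rot: [0.001, 0.78, 0.626, 0.001]
contact_force: [0.0, -0.6, -0.0]
gripper_width: 0.257
grasp_force: 58.7
t 8.0 tcp [ 0.5039 -0.1191  0.1418] a 1.352 w 0.257 F [ 0.  -0.6 -0. ] gf 58.7 q6 -0.16
turn 0.002 shift after turn [ 0.02 -0.2   0.18] shift now [ 0.02 -0.2   0.18]
```

View pics/s3.png

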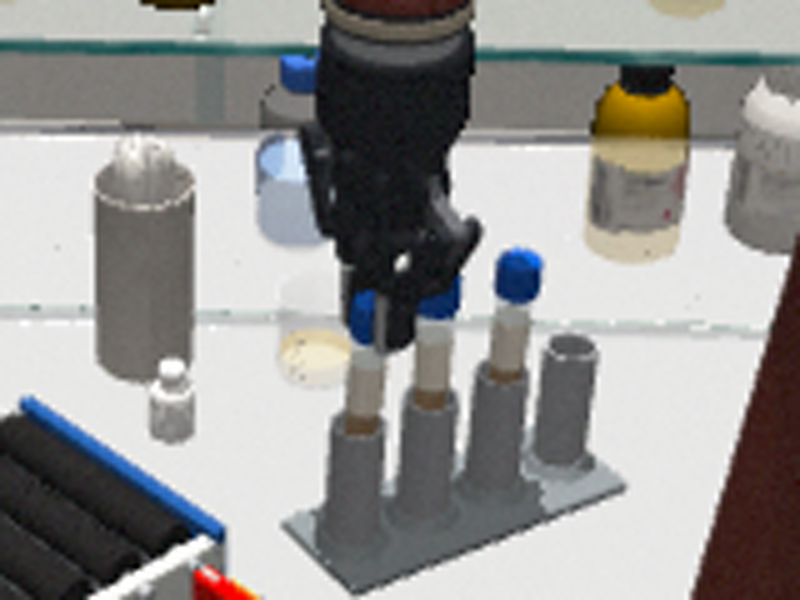

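The gripper holds the cap at about (385,310) in the crop. Next I lift, turn and carry.

```bash

python3 -m crank '[{"x":0,"y":0,"z":-1,"turn":0},{"x":0,"y":0,"z":-2,"turn":0},{"x":0,"y":0,"z":-2.5,"turn":0},{"x":0,"y":0,"z":-2.5,"turn":0},{"x":0,"y":0,"z":-2.5,"turn":0}]'
python3 -m crank '[{"x":0,"y":0,"z":-1.5,"turn":0.1},{"x":0,"y":0,"z":0,"turn":0.13},{"x":0,"y":0,"z":0,"turn":0.13},{"x":0,"y":0,"z":0,"turn":0.13},{"x":0,"y":0,"z":0,"turn":0.13}]'
python3 -m crank '[{"x":0,"y":0,"z":0,"turn":0.13},{"x":0,"y":0,"z":0,"turn":0.13},{"x":0,"y":0,"z":0,"turn":0.13},{"x":0,"y":0,"z":0,"turn":0.13},{"x":0,"y":0,"z":0,"turn":0.13}]'
python3 -m crank '[{"x":0.5,"y":-1.5,"z":0,"turn":0.075},{"x":0.9,"y":-3,"z":0,"turn":0},{"x":0.9,"y":-3,"z":0,"turn":0},{"x":0.9,"y":-3,"z":0,"turn":0},{"x":0.9,"y":-3,"z":0,"turn":0}]'
python3 -m crank '[{"x":0.9,"y":-3,"z":0,"turn":0},{"x":0.9,"y":-3,"z":0,"turn":0},{"x":0.9,"y":-3,"z":0,"turn":0},{"x":0.9,"y":-3,"z":0,"turn":0},{"x":0.9,"y":-3,"z":0,"turn":0}]'
python3 go.py 0.610 0.235 0.212 0.007
```

```text
time: 8.55
tool_pos: [0.5032, -0.1188, 0.2473]
tool_rot: [0.0, 0.78, 0.626, 0.0]
contact_force: [-1.2, 1.0, -0.6]
gripper_width: 0.262
grasp_force: 58.7
time: 9.05
tool_pos: [0.5032, -0.1189, 0.2614]
tool_rot: [0.0, 0.935, 0.355, 0.0]
contact_force: [-0.3, 1.4, -1.0]
gripper_width: 0.254
grasp_force: 58.7
time: 9.55
tool_pos: [0.5032, -0.1189, 0.2614]
tool_rot: [0.0, 0.999, 0.038, 0.0]
contact_force: [0.3, 0.5, -0.4]
gripper_width: 0.261
grasp_force: 58.7
time: 10.05
tool_pos: [0.5424, 0.0179, 0.2615]
tool_rot: [0.0, 1.0, 0.003, 0.001]
contact_force: [0.1, -0.1, -0.1]
gripper_width: 0.257
grasp_force: 58.8
time: 10.55
tool_pos: [0.5864, 0.1684, 0.2614]
tool_rot: [-0.0, 1.0, 0.003, 0.001]
contact_force: [0.2, -0.5, -0.2]
gripper_width: 0.257
grasp_force: 58.8
t 10.55 tcp [0.5864 0.1684 0.2614] a 0.007 w 0.257 F [ 0.2 -0.5 -0.2] gf 58.8 q6 1.72
turn -0.0 shift after turn [ 2.41 -6.64  4.94] shift now [ 2.41 -6.64  4.94]
```

```bash

python3 -m crank '[{"x":0.9,"y":-2.6,"z":0,"turn":0},{"x":0.9,"y":-2.4,"z":0,"turn":0},{"x":0.5,"y":-1.5,"z":1.5,"turn":0},{"x":0,"y":0,"z":2,"turn":0},{"x":0,"y":0,"z":1,"turn":0}]'
python3 -m crank '[{"x":0,"y":0,"z":0,"turn":0},{"x":0,"y":0,"z":0,"turn":0}]'
python3 go.py 0.610 0.235 0.209 0.007; python3 - <<'E'
from h import *
im,d,W=cloud("scene"); cv2.imwrite("pics/s4.png",cv2.resize(im[130:290,220:420],(750,600),interpolation=2)[...,::-1])
# tube tilt: glass/label points above rollers
m=(W[...,2]>.105)&(W[...,2]<.19)&(abs(W[...,0]-.61)<.05)&(abs(W[...,1]-.235)<.05)
p=W[m]
for z in np.arange(.105,.19,.02):
    r=p[abs(p[:,2]-z)<.01]; 
    if len(r): print(z.round(3),len(r),np.median(r,0).round(4))
E
```

```text
time: 11.05
tool_pos: [0.608, 0.2326, 0.214]
tool_rot: [0.0, 1.0, 0.004, -0.001]
contact_force: [-1.2, -0.6, -0.3]
gripper_width: 0.26
grasp_force: 58.8
time: 11.25
tool_pos: [0.6088, 0.2319, 0.2161]
tool_rot: [-0.0, 1.0, 0.003, 0.0]
contact_force: [0.5, 1.4, -0.3]
gripper_width: 0.255
grasp_force: 58.8
t 11.25 tcp [0.6088 0.2319 0.2161] a 0.006 w 0.255 F [ 0.5  1.4 -0.3] gf 58.8 q6 1.81
turn -0.001 shift after turn [ 0.12 -0.31  0.71] shift now [ 0.12 -0.31  0.71]
0.105 29 [0.6086 0.2316 0.1099]
0.125 51 [0.6069 0.2326 0.1252]
0.145 57 [0.6053 0.2328 0.1456]
0.165 56 [0.605  0.2327 0.1662]
0.185 41 [0.6048 0.2344 0.1832]
```

View pics/s4.png

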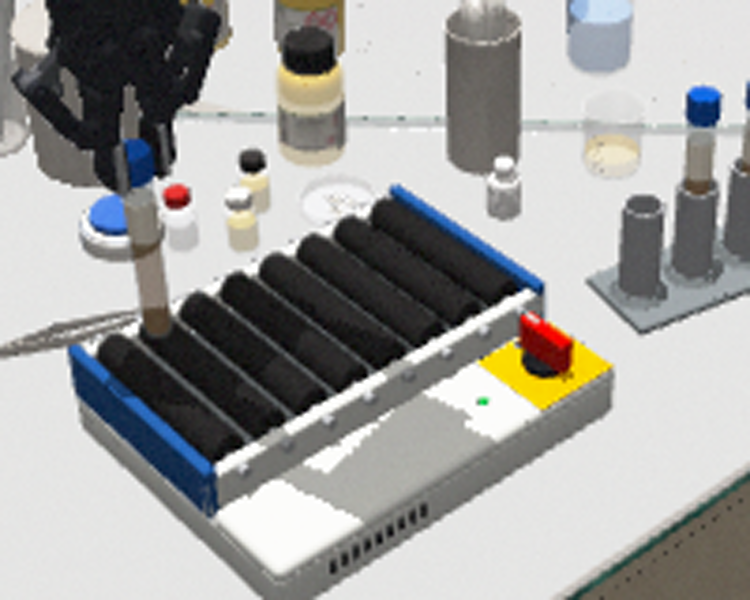

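The tube hangs upright from the gripper at about (148,240). Its bottom is over the groove between the first two rollers on the left, near (158,325).

```bash

python3 -m crank '[{"x":0,"y":-0.3,"z":0.3,"turn":0},{"x":0,"y":0,"z":0.3,"turn":0},{"x":0,"y":0,"z":0.1,"turn":0},{"x":0,"y":0,"z":0,"turn":0}]'
python3 -m crank '[{"x":-0.2,"y":0,"z":0.2,"turn":0},{"x":-0.2,"y":0,"z":0.2,"turn":0},{"x":0,"y":0,"z":0,"turn":0}]'
python3 -m crank '[{"x":-0.3,"y":0,"z":0.1,"turn":0},{"x":-0.3,"y":0,"z":0.1,"turn":0},{"x":-0.3,"y":0,"z":0.1,"turn":0},{"x":-0.3,"y":0,"z":0,"turn":0},{"x":0,"y":0,"z":0,"turn":0}]'
python3 go.py 0.610 0.235 0.209 0.007
```

```text
time: 11.7
tool_pos: [0.609, 0.2355, 0.2093]
tool_rot: [-0.0, 1.0, 0.003, 0.001]
contact_force: [-0.0, 1.0, 2.8]
gripper_width: 0.259
grasp_force: 59.1
time: 12.0
tool_pos: [0.606, 0.2364, 0.2072]
tool_rot: [-0.002, 1.0, 0.004, 0.003]
contact_force: [0.6, 2.9, 6.2]
gripper_width: 0.257
grasp_force: 59.3
time: 12.5
tool_pos: [0.5948, 0.2359, 0.205]
tool_rot: [-0.001, 1.0, 0.004, 0.004]
contact_force: [0.9, 2.0, 8.2]
gripper_width: 0.258
grasp_force: 59.4
t 12.5 tcp [0.5948 0.2359 0.205 ] a 0.007 w 0.258 F [0.9 2.  8.2] gf 59.4 q6 1.83
turn 0.0 shift after turn [ 1.52  0.1  -0.4 ] shift now [ 1.52  0.1  -0.4 ]
```

```bash
cat > tilt.py <<'E'
import sys; from h import *
x0,y0=map(float,sys.argv[1:3]); im,d,W=cloud("scene")
m=(W[...,2]>.093)&(W[...,2]<.17)&(abs(W[...,0]-x0)<.16)&(abs(W[...,1]-y0)<.03)
p=W[m]; 
for x in np.arange(x0-.16,x0+.16,.02):
    r=p[abs(p[:,0]-x)<.01]
    if len(r)>4: print(len(r),np.median(r,0).round(4))
E
python3 tilt.py .61 .235
```

```text
83 [0.5973 0.236  0.1497]
114 [0.6036 0.2407 0.1182]
```

```bash

python3 -m crank '[{"x":-1.2,"y":0,"z":0.3,"turn":0},{"x":-1.2,"y":0,"z":0.3,"turn":0},{"x":-1,"y":0,"z":0.5,"turn":0},{"x":-1,"y":0,"z":0.5,"turn":0},{"x":0,"y":0,"z":0,"turn":0}]'
python3 -m crank '[{"x":-0.9,"y":0,"z":0.65,"turn":0},{"x":-0.9,"y":0,"z":0.65,"turn":0},{"x":0,"y":0,"z":0,"turn":0}]'
python3 go.py 0.53 0.235 0.1765 0.007; python3 tilt.py .58 .235
```

```text
time: 13.05
tool_pos: [0.5494, 0.2355, 0.1891]
tool_rot: [-0.001, 1.0, 0.004, 0.003]
contact_force: [-2.1, 1.8, 12.0]
gripper_width: 0.257
grasp_force: 61.5
time: 13.35
tool_pos: [0.5303, 0.2355, 0.1762]
tool_rot: [-0.001, 1.0, 0.004, 0.001]
contact_force: [-7.9, 0.4, 16.2]
gripper_width: 0.257
grasp_force: 62.9
t 13.35 tcp [0.5303 0.2355 0.1762] a 0.008 w 0.257 F [-7.9  0.4 16.2] gf 62.9 q6 1.85
turn 0.001 shift after turn [-0.03  0.05 -0.03] shift now [-0.03  0.05 -0.03]
42 [0.5635 0.2413 0.1482]
48 [0.5802 0.242  0.1248]
29 [0.5969 0.2423 0.1036]
```

```bash

python3 -m crank '[{"x":-0.8,"y":0,"z":0.7,"turn":0},{"x":-0.8,"y":0,"z":0.75,"turn":0},{"x":-0.65,"y":0,"z":0.9,"turn":0},{"x":-0.65,"y":0,"z":0.9,"turn":0},{"x":0,"y":0,"z":0,"turn":0}]'
python3 -m crank '[{"x":-0.45,"y":0,"z":1,"turn":0},{"x":-0.45,"y":0,"z":1,"turn":0},{"x":0,"y":0,"z":0,"turn":0}]'
python3 go.py 0.486 0.235 0.101 0.007; python3 tilt.py .58 .235
```

```text
time: 13.9
tool_pos: [0.5008, 0.2346, 0.1396]
tool_rot: [0.0, 1.0, 0.004, -0.0]
contact_force: [-1.6, 0.1, 3.7]
gripper_width: 0.258
grasp_force: 63.5
time: 14.2
tool_pos: [0.4918, 0.2343, 0.1188]
tool_rot: [0.0, 1.0, 0.004, -0.001]
contact_force: [-3.0, -0.2, 4.6]
gripper_width: 0.258
grasp_force: 63.0
t 14.2 tcp [0.4918 0.2343 0.1188] a 0.007 w 0.258 F [-3.  -0.2  4.6] gf 63.0 q6 1.87
turn 0.0 shift after turn [-0.58 -0.08  1.78] shift now [-0.58 -0.08  1.78]
271 [0.483  0.2339 0.1449]
68 [0.495  0.222  0.1517]
10 [0.5586 0.242  0.1118]
21 [0.5811 0.2425 0.1068]
25 [0.6022 0.241  0.1002]
11 [0.6159 0.2397 0.0964]
```

```bash

python3 -m crank '[{"x":-0.3,"y":0,"z":0.8,"turn":0},{"x":-0.3,"y":0,"z":0.8,"turn":0},{"x":-0.1,"y":0,"z":0.8,"turn":0},{"x":0,"y":0,"z":0.6,"turn":0},{"x":0,"y":0,"z":0,"turn":0}]'
python3 go.py 0.484 0.235 0.083 0.007; python3 tilt.py .58 .235; python3 - <<'E'
from h import *
im,d,W=cloud("scene"); cv2.imwrite("pics/s5.png",cv2.resize(im[130:290,200:400],(750,600),interpolation=2)[...,::-1])
E
```

```text
time: 14.75
tool_pos: [0.4851, 0.2341, 0.0885]
tool_rot: [0.0, 1.0, 0.003, -0.001]
contact_force: [-2.2, 0.6, 3.8]
gripper_width: 0.257
grasp_force: 62.4
t 14.75 tcp [0.4851 0.2341 0.0885] a 0.007 w 0.257 F [-2.2  0.6  3.8] gf 62.4 q6 1.88
turn -0.0 shift after turn [-0.11 -0.09  0.55] shift now [-0.11 -0.09  0.55]
59 [0.4678 0.2425 0.1617]
403 [0.477  0.2358 0.123 ]
51 [0.4928 0.2487 0.1395]
6 [0.528  0.2388 0.111 ]
17 [0.5385 0.2353 0.111 ]
10 [0.5835 0.2361 0.1053]
40 [0.5978 0.2372 0.1008]
20 [0.6145 0.2381 0.098 ]
```

View pics/s5.png

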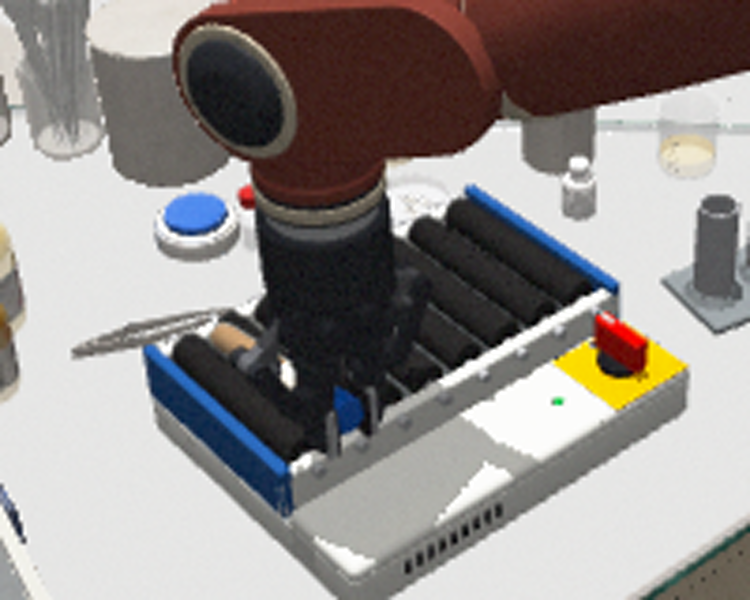

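The tube lies nearly flat in the left groove, with its bottom at about (235,335) and its cap between the fingers at (350,408).

```bash

python3 -m crank '[{"x":0,"y":0,"z":0.4,"turn":0},{"x":0.2,"y":0,"z":0.3,"turn":0},{"x":0.5,"y":0,"z":0.1,"turn":0},{"x":0,"y":0,"z":0,"turn":0}]'
python3 go.py 0.492 0.235 0.081 0.007
python3 -m crank '[{"x":0,"y":0,"z":0,"turn":0},{"x":0,"y":0,"z":0,"turn":0},{"x":0,"y":0,"z":0,"turn":0}]' 45
python3 -m crank '[{"x":0,"y":0,"z":-2,"turn":0},{"x":0,"y":0,"z":-5,"turn":0},{"x":0,"y":0,"z":-5,"turn":0},{"x":0,"y":0,"z":-5,"turn":0}]'
python3 -m crank '[{"x":0,"y":4,"z":0,"turn":-0.135},{"x":0,"y":4,"z":0,"turn":-0.135},{"x":0,"y":4,"z":0,"turn":-0.135},{"x":0,"y":4,"z":0,"turn":-0.135},{"x":0,"y":3,"z":0,"turn":-0.135}]'
python3 -m crank '[{"x":0,"y":0,"z":0,"turn":-0.135},{"x":0,"y":0,"z":0,"turn":-0.135},{"x":0,"y":0,"z":0,"turn":-0.135},{"x":0,"y":0,"z":0,"turn":-0.135},{"x":0,"y":0,"z":0,"turn":-0.135}]'
python3 tilt.py .58 .235; python3 meas.py | grep cap
python3 go.py 0.499 -0.1635 0.14 1.35;python3 - <<'E'
from h import *
im,d,W=cloud("scene"); cv2.imwrite("pics/s6.png",cv2.resize(im[130:290,220:480],(800,492),interpolation=2)[...,::-1])
E
```

```text
time: 15.25
tool_pos: [0.4939, 0.2344, 0.082]
tool_rot: [-0.0, 1.0, 0.003, 0.001]
contact_force: [0.3, 1.1, 2.0]
gripper_width: 0.256
grasp_force: 62.3
t 15.25 tcp [0.4939 0.2344 0.082 ] a 0.007 w 0.256 F [0.3 1.1 2. ] gf 62.3 q6 1.87
turn -0.0 shift after turn [-0.19 -0.06  0.1 ] shift now [-0.19 -0.06  0.1 ]
time: 15.55
tool_pos: [0.4922, 0.2342, 0.0813]
tool_rot: [0.0, 1.0, 0.003, -0.0]
contact_force: [-0.5, 1.0, -0.6]
gripper_width: 0.451
grasp_force: 0.0
time: 15.95
tool_pos: [0.492, 0.2342, 0.2531]
tool_rot: [0.0, 1.0, 0.003, -0.001]
contact_force: [0.6, -0.1, 0.2]
gripper_width: 0.448
grasp_force: 0.0
time: 16.45
tool_pos: [0.5411, 0.0519, 0.2517]
tool_rot: [0.0, 0.942, 0.336, -0.0]
contact_force: [-0.1, 0.8, 0.2]
gripper_width: 0.449
grasp_force: 0.0
time: 16.95
tool_pos: [0.5408, 0.054, 0.2514]
tool_rot: [-0.0, 0.777, 0.63, -0.0]
contact_force: [0.2, -0.2, 0.2]
gripper_width: 0.446
grasp_force: 0.0
36 [0.4847 0.2365 0.098 ]
53 [0.4985 0.2369 0.1005]
51 [0.5197 0.2372 0.0989]
48 [0.5389 0.2375 0.099 ]
44 [0.5598 0.2374 0.0986]
47 [0.5798 0.2377 0.0992]
36 [0.5994 0.2368 0.0991]
40 [0.6181 0.2369 0.0988]
scene cap 62 [380. 114.] mid [ 0.7639 -0.3284  0.1241] top [ 0.7613 -0.3255  0.1315]
scene cap 77 [437. 150.] mid [ 0.4711 -0.2485  0.1543] top [ 0.4704 -0.2491  0.1633]
scene cap 79 [423. 156.] mid [ 0.4749 -0.1986  0.1537] top [ 0.4761 -0.1992  0.1632]
top cap 35 [407. 232.] mid [ 0.478  -0.2026  0.1622] top [ 0.4784 -0.2022  0.1645]
top cap 37 [423. 238.] mid [ 0.4707 -0.2503  0.1613] top [ 0.4726 -0.2503  0.166 ]
t 17.1 tcp [0.5409 0.0541 0.2515] a 1.354 w 0.45 F [ 0.5 -0.5 -0. ] gf 0.0 q6 0.18
turn 0.004 shift after turn [-22.14   0.68  11.15] shift now [-22.15   0.59  11.15]
```

View pics/s6.png

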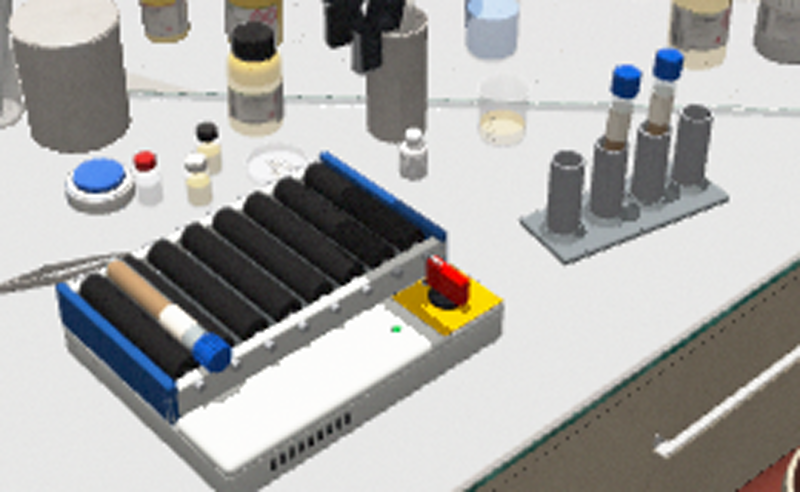

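The first tube is bedded in the left groove, and the switch is off. The stand was knocked and the remaining caps are now at (627,80) and (667,65).

```bash
python3 go.py 0.4770 -0.2007 0.138 1.354
```

```text
t 17.15 tcp [0.5409 0.0541 0.2516] a 1.354 w 0.451 F [-0.4  1.5  0.5] gf 0.0 q6 0.18
turn 0.0 shift after turn [-26.26  -0.76  11.36] shift now [-26.26  -0.76  11.36]
```

```bash

python3 -m crank '[{"x":-4.3,"y":-0.2,"z":0,"turn":0},{"x":-4.3,"y":-0.2,"z":0,"turn":0},{"x":-4.3,"y":-0.2,"z":0,"turn":0},{"x":-4.3,"y":-0.2,"z":0,"turn":0},{"x":-4.3,"y":0,"z":0,"turn":0}]' 55
python3 -m crank '[{"x":-4.3,"y":0,"z":0,"turn":0},{"x":-0.5,"y":0,"z":4,"turn":0},{"x":0,"y":0,"z":4,"turn":0},{"x":0,"y":0,"z":2,"turn":0},{"x":0,"y":0,"z":1.2,"turn":0}]'
python3 go.py 0.4770 -0.2007 0.14 1.354
python3 -m crank '[{"x":0,"y":0,"z":0,"turn":0},{"x":0,"y":0,"z":0,"turn":0},{"x":0,"y":0,"z":0,"turn":0},{"x":0,"y":0,"z":0,"turn":0},{"x":0,"y":0,"z":0,"turn":0}]' 0
python3 go.py 0.4770 -0.2007 0.14 1.354
```

```text
time: 17.65
tool_pos: [0.4868, -0.1557, 0.2519]
tool_rot: [0.0, 0.779, 0.627, 0.0]
contact_force: [0.2, 0.8, 0.9]
gripper_width: 0.552
grasp_force: 0.0
time: 18.15
tool_pos: [0.476, -0.2007, 0.137]
tool_rot: [-0.002, 0.779, 0.627, -0.001]
contact_force: [0.7, 0.2, 0.2]
gripper_width: 0.548
grasp_force: 0.0
t 18.15 tcp [ 0.476  -0.2007  0.137 ] a 1.354 w 0.548 F [0.7 0.2 0.2] gf 0.0 q6 -0.33
turn 0.0 shift after turn [ 0.02  0.1  -0.3 ] shift now [ 0.02  0.1  -0.3 ]
time: 18.65
tool_pos: [0.4782, -0.2015, 0.1411]
tool_rot: [0.001, 0.779, 0.628, 0.001]
contact_force: [1.0, 1.1, 0.6]
gripper_width: 0.258
grasp_force: 58.8
t 18.65 tcp [ 0.4782 -0.2015  0.1411] a 1.357 w 0.258 F [1.  1.1 0.6] gf 58.8 q6 -0.33
turn 0.003 shift after turn [ 0.05 -0.13  0.11] shift now [ 0.05 -0.13  0.11]
```

```bash

python3 -m crank '[{"x":0,"y":0,"z":-1,"turn":0},{"x":0,"y":0,"z":-2,"turn":0},{"x":0,"y":0,"z":-2.5,"turn":0},{"x":0,"y":0,"z":-2.5,"turn":0},{"x":0,"y":0,"z":-2.5,"turn":0}]'
python3 -m crank '[{"x":0,"y":0,"z":-1.5,"turn":0.1},{"x":0,"y":0,"z":0,"turn":0.13},{"x":0,"y":0,"z":0,"turn":0.13},{"x":0,"y":0,"z":0,"turn":0.13},{"x":0,"y":0,"z":0,"turn":0.13}]'
python3 -m crank '[{"x":0,"y":0,"z":0,"turn":0.13},{"x":0,"y":0,"z":0,"turn":0.13},{"x":0,"y":0,"z":0,"turn":0.13},{"x":0,"y":0,"z":0,"turn":0.13},{"x":0,"y":0,"z":0,"turn":0.13}]'
python3 -m crank '[{"x":0.5,"y":-1.5,"z":0,"turn":0.08},{"x":1.1,"y":-3,"z":0,"turn":0},{"x":1.1,"y":-3,"z":0,"turn":0},{"x":1.1,"y":-3,"z":0,"turn":0},{"x":1.1,"y":-3,"z":0,"turn":0}]'
python3 -m crank '[{"x":1.1,"y":-3,"z":0,"turn":0},{"x":1.1,"y":-3,"z":0,"turn":0},{"x":1.1,"y":-3,"z":0,"turn":0},{"x":1.1,"y":-3,"z":0,"turn":0},{"x":1.1,"y":-3,"z":0,"turn":0}]'
python3 -m crank '[{"x":1.1,"y":-3,"z":0,"turn":0},{"x":1.1,"y":-3,"z":0,"turn":0},{"x":0.7,"y":-2,"z":0,"turn":0},{"x":0,"y":0,"z":0,"turn":0},{"x":0,"y":0,"z":0,"turn":0}]'
python3 go.py 0.612 0.169 0.214 0.007; python3 tilt.py .612 .169
```

```text
time: 19.15
tool_pos: [0.4772, -0.2013, 0.2467]
tool_rot: [0.0, 0.779, 0.628, -0.0]
contact_force: [0.6, -0.7, -0.6]
gripper_width: 0.255
grasp_force: 58.8
time: 19.65
tool_pos: [0.4773, -0.2013, 0.2608]
tool_rot: [0.0, 0.934, 0.358, 0.0]
contact_force: [0.4, -0.4, -0.4]
gripper_width: 0.259
grasp_force: 58.8
time: 20.15
tool_pos: [0.4773, -0.2013, 0.2608]
tool_rot: [0.0, 0.999, 0.041, 0.0]
contact_force: [-0.6, -1.1, -0.6]
gripper_width: 0.258
grasp_force: 58.8
time: 20.65
tool_pos: [0.5245, -0.0645, 0.2609]
tool_rot: [0.0, 1.0, 0.003, 0.0]
contact_force: [0.8, 0.5, -0.9]
gripper_width: 0.258
grasp_force: 58.8
time: 21.15
tool_pos: [0.5785, 0.086, 0.2608]
tool_rot: [0.0, 1.0, 0.003, 0.0]
contact_force: [0.3, -0.2, 0.3]
gripper_width: 0.254
grasp_force: 58.8
time: 21.65
tool_pos: [0.6066, 0.165, 0.2603]
tool_rot: [0.0, 1.0, 0.004, -0.0]
contact_force: [-0.2, -0.6, -0.2]
gripper_width: 0.26
grasp_force: 58.8
t 21.65 tcp [0.6066 0.165  0.2603] a 0.007 w 0.26 F [-0.2 -0.6 -0.2] gf 58.8 q6 1.71
turn 0.0 shift after turn [ 0.54 -0.4   4.63] shift now [ 0.54 -0.4   4.63]
6 [0.6012 0.1614 0.1611]
78 [0.6064 0.1643 0.154 ]
```

```bash

python3 -m crank '[{"x":0.5,"y":-0.4,"z":1.5,"turn":0},{"x":0,"y":0,"z":1.5,"turn":0},{"x":0,"y":0,"z":1.2,"turn":0},{"x":0,"y":0,"z":0.6,"turn":0},{"x":0,"y":0,"z":0.3,"turn":0}]'
python3 -m crank '[{"x":0,"y":0,"z":0.1,"turn":0},{"x":-0.2,"y":0,"z":0.2,"turn":0},{"x":-0.2,"y":0,"z":0.2,"turn":0},{"x":0,"y":0,"z":0,"turn":0}]'
python3 -m crank '[{"x":-0.3,"y":0,"z":0.1,"turn":0},{"x":-0.3,"y":0,"z":0.1,"turn":0},{"x":-0.3,"y":0,"z":0.1,"turn":0},{"x":-0.3,"y":0,"z":0,"turn":0},{"x":0,"y":0,"z":0,"turn":0}]'
python3 go.py 0.595 0.169 0.205 0.007; python3 tilt.py .605 .169
```

```text
time: 22.2
tool_pos: [0.6124, 0.1697, 0.2097]
tool_rot: [-0.001, 1.0, 0.003, 0.001]
contact_force: [0.1, 3.8, 7.6]
gripper_width: 0.263
grasp_force: 59.1
time: 22.6
tool_pos: [0.609, 0.1703, 0.2062]
tool_rot: [-0.002, 1.0, 0.004, 0.003]
contact_force: [0.9, 5.5, 8.2]
gripper_width: 0.256
grasp_force: 59.3
time: 23.1
tool_pos: [0.5979, 0.169, 0.2048]
tool_rot: [-0.0, 1.0, 0.003, 0.004]
contact_force: [1.0, 1.3, 12.2]
gripper_width: 0.259
grasp_force: 60.1
t 23.1 tcp [0.5979 0.169  0.2048] a 0.007 w 0.259 F [ 1.   1.3 12.2] gf 60.1 q6 1.72
turn -0.0 shift after turn [-0.29 -0.   -0.02] shift now [-0.29 -0.   -0.02]
161 [0.6067 0.1725 0.1355]
17 [0.6176 0.1766 0.1059]
```

```bash

python3 -m crank '[{"x":-1.2,"y":0,"z":0.25,"turn":0},{"x":-1.2,"y":0,"z":0.3,"turn":0},{"x":-1,"y":0,"z":0.5,"turn":0},{"x":-1,"y":0,"z":0.5,"turn":0},{"x":0,"y":0,"z":0,"turn":0}]'
python3 -m crank '[{"x":-0.9,"y":0,"z":0.65,"turn":0},{"x":-0.9,"y":0,"z":0.65,"turn":0},{"x":0,"y":0,"z":0,"turn":0}]'
python3 tilt.py .58 .169
python3 -m crank '[{"x":-0.8,"y":0,"z":0.65,"turn":0},{"x":-0.8,"y":0,"z":0.75,"turn":0},{"x":-0.65,"y":0,"z":0.9,"turn":0},{"x":-0.65,"y":0,"z":0.9,"turn":0},{"x":0,"y":0,"z":0,"turn":0}]'
python3 -m crank '[{"x":-0.45,"y":0,"z":1,"turn":0},{"x":-0.45,"y":0,"z":1,"turn":0},{"x":0,"y":0,"z":0,"turn":0}]'
python3 go.py 0.486 0.169 0.101 0.007; python3 tilt.py .58 .169
```

```text
time: 23.65
tool_pos: [0.5515, 0.1684, 0.1876]
tool_rot: [0.0, 1.0, 0.004, 0.001]
contact_force: [-3.2, -0.7, 12.2]
gripper_width: 0.258
grasp_force: 63.0
time: 23.95
tool_pos: [0.5326, 0.1683, 0.1738]
tool_rot: [0.0, 1.0, 0.004, -0.0]
contact_force: [-6.1, 1.0, 11.9]
gripper_width: 0.256
grasp_force: 64.2
34 [0.5622 0.1754 0.1527]
46 [0.5799 0.175  0.1323]
39 [0.5987 0.1754 0.1109]
9 [0.6144 0.1752 0.0997]
time: 24.5
tool_pos: [0.5029, 0.1678, 0.1388]
tool_rot: [0.001, 1.0, 0.004, -0.002]
contact_force: [-3.1, 0.4, 4.9]
gripper_width: 0.256
grasp_force: 62.5
time: 24.8
tool_pos: [0.4946, 0.1678, 0.1189]
tool_rot: [0.001, 1.0, 0.003, -0.001]
contact_force: [-2.4, 1.1, 3.7]
gripper_width: 0.258
grasp_force: 61.8
t 24.8 tcp [0.4946 0.1678 0.1189] a 0.007 w 0.258 F [-2.4  1.1  3.7] gf 61.8 q6 1.75
turn -0.0 shift after turn [-0.86 -0.12  1.79] shift now [-0.86 -0.12  1.79]
223 [0.4853 0.1689 0.1432]
90 [0.4952 0.1558 0.1495]
11 [0.544  0.1759 0.1181]
18 [0.5597 0.1759 0.1137]
36 [0.5814 0.1745 0.1103]
32 [0.6003 0.1741 0.104 ]
20 [0.6173 0.1724 0.0988]
```

```bash

python3 -m crank '[{"x":-0.4,"y":0,"z":0.8,"turn":0},{"x":-0.3,"y":0,"z":0.8,"turn":0},{"x":-0.1,"y":0,"z":0.8,"turn":0},{"x":0,"y":0,"z":0.6,"turn":0},{"x":0,"y":0,"z":0,"turn":0}]'
python3 -m crank '[{"x":0,"y":0,"z":0.4,"turn":0},{"x":0.1,"y":0,"z":0.3,"turn":0},{"x":0.4,"y":0,"z":0.1,"turn":0},{"x":0,"y":0,"z":0,"turn":0}]'
python3 go.py 0.492 0.169 0.081 0.007
python3 -m crank '[{"x":0,"y":0,"z":0,"turn":0},{"x":0,"y":0,"z":0,"turn":0},{"x":0,"y":0,"z":0,"turn":0}]' 45
python3 -m crank '[{"x":0,"y":0,"z":-2,"turn":0},{"x":0,"y":0,"z":-5,"turn":0},{"x":0,"y":0,"z":-5,"turn":0},{"x":0,"y":0,"z":-5,"turn":0}]'
python3 -m crank '[{"x":0,"y":4,"z":0,"turn":-0.135},{"x":0,"y":4,"z":0,"turn":-0.135},{"x":0,"y":3,"z":0,"turn":-0.135},{"x":0,"y":0,"z":0,"turn":-0.135},{"x":0,"y":0,"z":0,"turn":-0.135}]'
python3 -m crank '[{"x":0,"y":0,"z":0,"turn":-0.135},{"x":0,"y":0,"z":0,"turn":-0.135},{"x":0,"y":0,"z":0,"turn":-0.135},{"x":0,"y":0,"z":0,"turn":-0.135},{"x":0,"y":0,"z":0,"turn":-0.135}]'
python3 tilt.py .58 .169; python3 tilt.py .58 .235; python3 meas.py | grep cap
python3 go.py 0.4716 -0.2497 0.138 1.354
```

```text
time: 25.35
tool_pos: [0.4865, 0.1679, 0.0887]
tool_rot: [0.0, 1.0, 0.003, -0.002]
contact_force: [-1.9, 0.7, 2.3]
gripper_width: 0.262
grasp_force: 60.8
time: 25.75
tool_pos: [0.4933, 0.1682, 0.0824]
tool_rot: [-0.0, 1.0, 0.003, 0.0]
contact_force: [-1.0, 0.3, 2.1]
gripper_width: 0.256
grasp_force: 60.7
t 25.75 tcp [0.4933 0.1682 0.0824] a 0.007 w 0.256 F [-1.   0.3  2.1] gf 60.7 q6 1.75
turn -0.0 shift after turn [-0.13 -0.08  0.14] shift now [-0.13 -0.08  0.14]
time: 26.05
tool_pos: [0.4925, 0.1681, 0.0821]
tool_rot: [0.0, 1.0, 0.003, -0.0]
contact_force: [0.1, 0.4, 0.0]
gripper_width: 0.451
grasp_force: 0.0
time: 26.45
tool_pos: [0.4921, 0.1681, 0.2537]
tool_rot: [0.0, 1.0, 0.003, -0.0]
contact_force: [0.6, -0.4, 0.6]
gripper_width: 0.45
grasp_force: 0.0
time: 26.95
tool_pos: [0.5068, 0.0587, 0.2521]
tool_rot: [-0.0, 0.942, 0.336, -0.0]
contact_force: [0.4, 0.0, -0.8]
gripper_width: 0.452
grasp_force: 0.0
time: 27.45
tool_pos: [0.5066, 0.0598, 0.2521]
tool_rot: [-0.0, 0.777, 0.63, -0.0]
contact_force: [-0.2, 0.1, 0.3]
gripper_width: 0.452
grasp_force: 0.0
32 [0.487  0.1691 0.0985]
61 [0.4984 0.1731 0.102 ]
46 [0.5209 0.1711 0.1007]
46 [0.5398 0.1727 0.1008]
38 [0.559  0.1715 0.1002]
40 [0.5796 0.1717 0.0995]
39 [0.6001 0.171  0.0992]
37 [0.6194 0.1719 0.0984]
38 [0.485  0.235  0.0975]
57 [0.4988 0.2381 0.0999]
51 [0.5205 0.2375 0.0987]
47 [0.539  0.2363 0.0992]
45 [0.5601 0.2372 0.099 ]
42 [0.5804 0.2372 0.0984]
43 [0.5994 0.2372 0.0989]
39 [0.6186 0.2367 0.0987]
scene cap 61 [380. 114.] mid [ 0.764  -0.3288  0.1244] top [ 0.7637 -0.3271  0.1303]
scene cap 78 [437. 150.] mid [ 0.4697 -0.2485  0.1537] top [ 0.4711 -0.2479  0.1628]
top cap 37 [423. 238.] mid [ 0.4713 -0.2502  0.1623] top [ 0.4724 -0.2516  0.1648]
t 27.65 tcp [0.5067 0.0598 0.2522] a 1.354 w 0.449 F [ 0.5 -0.6  1.1] gf 0.0 q6 0.19
turn -0.0 shift after turn [-30.98   3.23  11.42] shift now [-30.98   3.23  11.42]
```

```bash

python3 -m crank '[{"x":-4.5,"y":0.8,"z":0,"turn":0},{"x":-4.5,"y":0.8,"z":0,"turn":0},{"x":-4.5,"y":0.8,"z":0,"turn":0},{"x":-4.5,"y":0.8,"z":0,"turn":0},{"x":-4.5,"y":0,"z":0,"turn":0}]' 55
python3 -m crank '[{"x":-4.5,"y":0,"z":0,"turn":0},{"x":-4,"y":0,"z":0,"turn":0},{"x":0,"y":0,"z":4,"turn":0},{"x":0,"y":0,"z":4,"turn":0},{"x":0,"y":0,"z":2,"turn":0}]'
python3 -m crank '[{"x":0,"y":0,"z":1.2,"turn":0},{"x":0,"y":0,"z":0,"turn":0}]'
python3 go.py 0.4716 -0.2497 0.14 1.354
python3 -m crank '[{"x":0,"y":0,"z":0,"turn":0},{"x":0,"y":0,"z":0,"turn":0},{"x":0,"y":0,"z":0,"turn":0},{"x":0,"y":0,"z":0,"turn":0},{"x":0,"y":0,"z":0,"turn":0}]' 0
python3 go.py 0.4716 -0.2497 0.14 1.354
```

```text
time: 28.15
tool_pos: [0.4902, -0.1687, 0.2524]
tool_rot: [0.0, 0.779, 0.627, 0.0]
contact_force: [0.8, -0.3, 0.2]
gripper_width: 0.55
grasp_force: 0.0
time: 28.65
tool_pos: [0.4702, -0.2493, 0.1482]
tool_rot: [-0.003, 0.78, 0.626, -0.001]
contact_force: [-0.2, 0.6, -0.0]
gripper_width: 0.549
grasp_force: 0.0
time: 28.85
tool_pos: [0.4713, -0.2493, 0.1385]
tool_rot: [-0.002, 0.779, 0.627, -0.0]
contact_force: [0.6, -0.1, -0.2]
gripper_width: 0.548
grasp_force: 0.0
t 28.85 tcp [ 0.4713 -0.2493  0.1385] a 1.356 w 0.548 F [ 0.6 -0.1 -0.2] gf 0.0 q6 -0.41
turn 0.002 shift after turn [-0.04  0.03 -0.15] shift now [-0.04  0.03 -0.15]
time: 29.35
tool_pos: [0.4733, -0.2507, 0.1424]
tool_rot: [0.002, 0.779, 0.628, 0.0]
contact_force: [-0.0, 0.1, 5.3]
gripper_width: 0.258
grasp_force: 59.2
t 29.35 tcp [ 0.4733 -0.2507  0.1424] a 1.357 w 0.258 F [-0.   0.1  5.3] gf 59.2 q6 -0.41
turn 0.003 shift after turn [ 0.06 -0.19  0.24] shift now [ 0.07 -0.19  0.24]
```

```bash

python3 -m crank '[{"x":0,"y":0,"z":-1,"turn":0},{"x":0,"y":0,"z":-2,"turn":0},{"x":0,"y":0,"z":-2.5,"turn":0},{"x":0,"y":0,"z":-2.5,"turn":0},{"x":0,"y":0,"z":-2.5,"turn":0}]'
python3 -m crank '[{"x":0,"y":0,"z":-1.5,"turn":0.1},{"x":0,"y":0,"z":0,"turn":0.13},{"x":0,"y":0,"z":0,"turn":0.13},{"x":0,"y":0,"z":0,"turn":0.13},{"x":0,"y":0,"z":0,"turn":0.13}]'
python3 -m crank '[{"x":0,"y":0,"z":0,"turn":0.13},{"x":0,"y":0,"z":0,"turn":0.13},{"x":0,"y":0,"z":0,"turn":0.13},{"x":0,"y":0,"z":0,"turn":0.13},{"x":0,"y":0,"z":0,"turn":0.13}]'
python3 -m crank '[{"x":0.5,"y":-1.5,"z":0,"turn":0.08},{"x":1.1,"y":-3,"z":0,"turn":0},{"x":1.1,"y":-3,"z":0,"turn":0},{"x":1.1,"y":-3,"z":0,"turn":0},{"x":1.1,"y":-3,"z":0,"turn":0}]'
python3 -m crank '[{"x":1.1,"y":-3,"z":0,"turn":0},{"x":1.1,"y":-3,"z":0,"turn":0},{"x":1.1,"y":-3,"z":0,"turn":0},{"x":1.1,"y":-3,"z":0,"turn":0},{"x":1.1,"y":-3,"z":0,"turn":0}]'
python3 -m crank '[{"x":1.1,"y":-3,"z":0,"turn":0},{"x":1.1,"y":-3,"z":0,"turn":0},{"x":1,"y":-0.9,"z":0,"turn":0},{"x":0,"y":0,"z":0,"turn":0},{"x":0,"y":0,"z":0,"turn":0}]'
python3 go.py 0.610 0.103 0.214 0.007; python3 tilt.py .612 .103
```

```text
time: 29.85
tool_pos: [0.4719, -0.2497, 0.2464]
tool_rot: [-0.0, 0.779, 0.628, -0.0]
contact_force: [-0.1, 0.5, -0.6]
gripper_width: 0.254
grasp_force: 59.2
time: 30.35
tool_pos: [0.472, -0.2497, 0.2604]
tool_rot: [-0.0, 0.934, 0.358, -0.0]
contact_force: [0.0, -0.2, -0.8]
gripper_width: 0.258
grasp_force: 59.2
time: 30.85
tool_pos: [0.4719, -0.2497, 0.2603]
tool_rot: [-0.0, 0.999, 0.041, -0.0]
contact_force: [0.3, 0.1, -2.0]
gripper_width: 0.255
grasp_force: 59.2
time: 31.35
tool_pos: [0.5191, -0.113, 0.2605]
tool_rot: [-0.0, 1.0, 0.003, -0.0]
contact_force: [1.1, -0.2, -0.0]
gripper_width: 0.255
grasp_force: 59.2
time: 31.85
tool_pos: [0.573, 0.0375, 0.2604]
tool_rot: [-0.0, 1.0, 0.003, -0.0]
contact_force: [0.3, -0.3, -0.1]
gripper_width: 0.256
grasp_force: 59.2
time: 32.35
tool_pos: [0.6044, 0.1047, 0.2601]
tool_rot: [0.0, 1.0, 0.003, -0.001]
contact_force: [0.2, 0.4, -0.4]
gripper_width: 0.257
grasp_force: 59.2
t 32.35 tcp [0.6044 0.1047 0.2601] a 0.007 w 0.257 F [ 0.2  0.4 -0.4] gf 59.2 q6 1.61
turn -0.0 shift after turn [0.56 0.17 4.61] shift now [0.56 0.17 4.61]
11 [0.6014 0.1053 0.1563]
74 [0.6063 0.1105 0.153 ]
```

```bash

python3 -m crank '[{"x":0.5,"y":0.2,"z":1.5,"turn":0},{"x":0,"y":0,"z":1.5,"turn":0},{"x":0,"y":0,"z":1.2,"turn":0},{"x":0,"y":0,"z":0.6,"turn":0},{"x":0,"y":0,"z":0.3,"turn":0}]'
python3 -m crank '[{"x":0,"y":0,"z":0.1,"turn":0},{"x":-0.2,"y":0,"z":0.2,"turn":0},{"x":-0.2,"y":0,"z":0.2,"turn":0},{"x":0,"y":0,"z":0,"turn":0}]'
python3 -m crank '[{"x":-0.3,"y":0,"z":0.1,"turn":0},{"x":-0.3,"y":0,"z":0.1,"turn":0},{"x":-0.3,"y":0,"z":0.1,"turn":0},{"x":-0.3,"y":0,"z":0,"turn":0},{"x":0,"y":0,"z":0,"turn":0}]'
python3 go.py 0.595 0.103 0.205 0.007; python3 tilt.py .605 .103; python3 - <<'E'
from h import *
im,d,W=cloud("scene"); cv2.imwrite("pics/s7.png",cv2.resize(im[110:290,220:460],(800,600),interpolation=2)[...,::-1])
E
```

```text
time: 32.9
tool_pos: [0.6097, 0.1028, 0.2096]
tool_rot: [0.001, 1.0, 0.003, 0.0]
contact_force: [-1.1, -0.6, 10.2]
gripper_width: 0.255
grasp_force: 60.2
time: 33.3
tool_pos: [0.6078, 0.1029, 0.2092]
tool_rot: [0.0, 1.0, 0.003, 0.004]
contact_force: [-1.6, -1.7, 12.8]
gripper_width: 0.257
grasp_force: 60.6
time: 33.8
tool_pos: [0.5975, 0.103, 0.2079]
tool_rot: [0.0, 1.0, 0.003, 0.007]
contact_force: [0.8, -1.3, 15.2]
gripper_width: 0.257
grasp_force: 60.7
t 33.8 tcp [0.5975 0.103  0.2079] a 0.007 w 0.257 F [ 0.8 -1.3 15.2] gf 60.7 q6 1.61
turn -0.0 shift after turn [-0.25  0.    0.29] shift now [-0.25  0.    0.29]
178 [0.6035 0.1078 0.1326]
5 [0.6159 0.1104 0.1005]
```

View pics/s7.png

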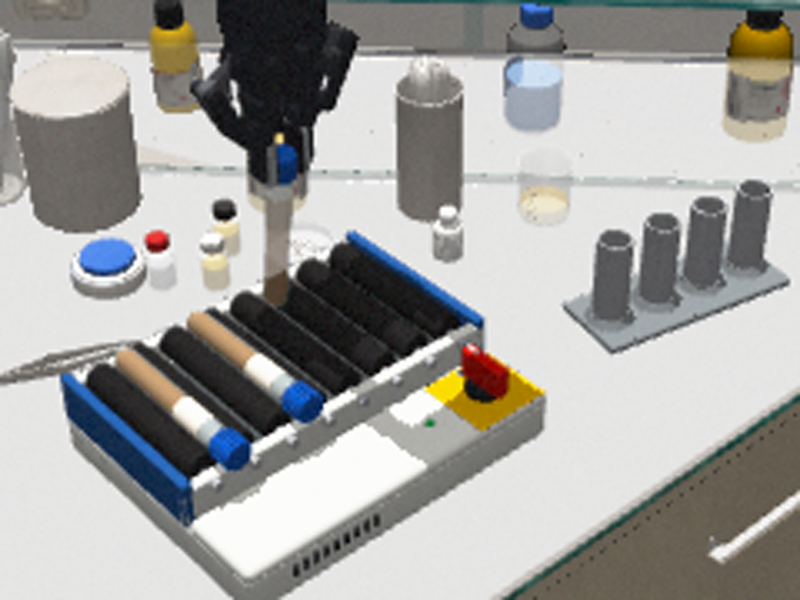

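The third tube stands in its groove at about (277,290), leaning slightly the right way. The two bedded tubes are at (185,405) and (255,365).

```bash

python3 -m crank '[{"x":-1.2,"y":0,"z":0.15,"turn":0},{"x":-1.2,"y":0,"z":0.25,"turn":0},{"x":-1,"y":0,"z":0.5,"turn":0},{"x":-1,"y":0,"z":0.5,"turn":0},{"x":0,"y":0,"z":0,"turn":0}]'
python3 -m crank '[{"x":-0.9,"y":0,"z":0.65,"turn":0},{"x":-0.9,"y":0,"z":0.65,"turn":0},{"x":0,"y":0,"z":0,"turn":0}]'
python3 tilt.py .58 .103
python3 -m crank '[{"x":-0.8,"y":0,"z":0.65,"turn":0},{"x":-0.8,"y":0,"z":0.75,"turn":0},{"x":-0.65,"y":0,"z":0.9,"turn":0},{"x":-0.65,"y":0,"z":0.9,"turn":0},{"x":0,"y":0,"z":0,"turn":0}]'
python3 -m crank '[{"x":-0.45,"y":0,"z":1,"turn":0},{"x":-0.45,"y":0,"z":1,"turn":0},{"x":0,"y":0,"z":0,"turn":0}]'
python3 go.py 0.486 0.103 0.101 0.007; python3 tilt.py .58 .103
```

```text
time: 34.4
tool_pos: [0.5507, 0.1031, 0.1913]
tool_rot: [-0.0, 1.0, 0.004, 0.003]
contact_force: [-3.2, -0.2, 13.1]
gripper_width: 0.254
grasp_force: 62.9
time: 34.7
tool_pos: [0.5317, 0.1031, 0.178]
tool_rot: [-0.0, 1.0, 0.004, 0.001]
contact_force: [-8.4, 0.4, 15.3]
gripper_width: 0.251
grasp_force: 64.3
6 [0.5482 0.1077 0.1622]
47 [0.5609 0.1102 0.1545]
47 [0.5802 0.1087 0.1299]
39 [0.598  0.1099 0.1067]
time: 35.25
tool_pos: [0.5018, 0.1027, 0.1418]
tool_rot: [-0.0, 1.0, 0.003, -0.0]
contact_force: [-2.6, 0.6, 4.9]
gripper_width: 0.255
grasp_force: 62.1
time: 35.55
tool_pos: [0.4929, 0.1025, 0.1212]
tool_rot: [0.0, 1.0, 0.003, -0.001]
contact_force: [-1.4, -0.7, 3.6]
gripper_width: 0.253
grasp_force: 61.4
t 35.55 tcp [0.4929 0.1025 0.1212] a 0.007 w 0.253 F [-1.4 -0.7  3.6] gf 61.4 q6 1.62
turn -0.0 shift after turn [-0.69 -0.05  2.02] shift now [-0.69 -0.05  2.02]
199 [0.4834 0.103  0.1447]
71 [0.4935 0.0906 0.1499]
7 [0.5243 0.1098 0.1262]
21 [0.5396 0.1104 0.1234]
32 [0.5617 0.1096 0.1175]
35 [0.582  0.1091 0.1101]
34 [0.5987 0.109  0.1045]
17 [0.6156 0.1057 0.0991]
```

```bash

python3 -m crank '[{"x":-0.4,"y":0,"z":0.8,"turn":0},{"x":-0.3,"y":0,"z":0.8,"turn":0},{"x":-0.1,"y":0,"z":0.8,"turn":0},{"x":0,"y":0,"z":0.7,"turn":0},{"x":0,"y":0,"z":0,"turn":0}]'
python3 -m crank '[{"x":0,"y":0,"z":0.4,"turn":0},{"x":0.1,"y":0,"z":0.4,"turn":0},{"x":0.1,"y":0,"z":0.2,"turn":0},{"x":0,"y":0,"z":0,"turn":0}]'
python3 go.py 0.492 0.103 0.081 0.007
python3 -m crank '[{"x":0,"y":0,"z":0,"turn":0},{"x":0,"y":0,"z":0,"turn":0},{"x":0,"y":0,"z":0,"turn":0}]' 45
python3 -m crank '[{"x":0,"y":0,"z":-2,"turn":0},{"x":0,"y":0,"z":-5,"turn":0},{"x":0,"y":0,"z":-5,"turn":0},{"x":0,"y":0,"z":-5,"turn":0}]'
python3 -m crank '[{"x":-5,"y":0,"z":0,"turn":0},{"x":-3,"y":2,"z":0,"turn":0},{"x":0,"y":4,"z":0,"turn":0},{"x":0,"y":0,"z":0,"turn":0},{"x":0,"y":0,"z":0,"turn":0}]'
for y in .235 .169 .103; do echo; python3 tilt.py .58 $y; done
python3 go.py 0.4925 0.168 0.084 0.007; python3 - <<'E'
from h import *
im,d,W=cloud("scene"); cv2.imwrite("pics/s8.png",cv2.resize(im[150:290,220:406],(800,600),interpolation=2)[...,::-1])
E
```

```text
time: 36.1
tool_pos: [0.4845, 0.1024, 0.0896]
tool_rot: [0.0, 1.0, 0.003, -0.001]
contact_force: [-2.4, 0.2, 2.4]
gripper_width: 0.256
grasp_force: 60.7
time: 36.5
tool_pos: [0.4877, 0.1025, 0.0811]
tool_rot: [-0.0, 1.0, 0.003, -0.0]
contact_force: [-1.6, -0.8, 2.6]
gripper_width: 0.252
grasp_force: 60.9
t 36.5 tcp [0.4877 0.1025 0.0811] a 0.007 w 0.252 F [-1.6 -0.8  2.6] gf 60.9 q6 1.62
turn -0.0 shift after turn [ 0.43 -0.05  0.01] shift now [ 0.43 -0.05  0.01]
time: 36.8
tool_pos: [0.4876, 0.1025, 0.0812]
tool_rot: [0.0, 1.0, 0.003, -0.0]
contact_force: [1.0, -0.1, 0.6]
gripper_width: 0.454
grasp_force: 0.0
time: 37.2
tool_pos: [0.4871, 0.1025, 0.2529]
tool_rot: [0.0, 1.0, 0.003, -0.0]
contact_force: [0.7, 0.2, 0.1]
gripper_width: 0.449
grasp_force: 0.0
time: 37.7
tool_pos: [0.408, 0.0415, 0.2514]
tool_rot: [-0.0, 1.0, 0.002, 0.0]
contact_force: [-1.1, 0.4, 0.4]
gripper_width: 0.448
grasp_force: 0.0

38 [0.4853 0.2368 0.099 ]
50 [0.4985 0.2376 0.1006]
50 [0.5201 0.2366 0.0987]
47 [0.5392 0.2365 0.0991]
44 [0.5603 0.2366 0.0988]
41 [0.5791 0.2371 0.0986]
42 [0.5999 0.2369 0.0983]
37 [0.6202 0.2376 0.0989]

33 [0.4873 0.1692 0.0991]
60 [0.4991 0.1726 0.1024]
47 [0.5218 0.1716 0.1009]
43 [0.5405 0.1721 0.1004]
46 [0.5602 0.1722 0.0996]
39 [0.5795 0.1721 0.1   ]
43 [0.5991 0.1724 0.0992]
33 [0.6197 0.1709 0.0989]

35 [0.4847 0.1033 0.0992]
44 [0.4984 0.1068 0.0992]
47 [0.5199 0.1053 0.0988]
40 [0.5393 0.1064 0.099 ]
40 [0.5587 0.1051 0.0983]
36 [0.5786 0.105  0.0984]
38 [0.5988 0.1064 0.0989]
32 [0.6184 0.1057 0.0978]
t 37.85 tcp [0.4082 0.0426 0.2512] a 0.008 w 0.45 F [-0.2  1.1  0.8] gf 0.0 q6 1.49
turn 0.001 shift after turn [  8.52 -12.48  16.72] shift now [  8.53 -12.47  16.72]
```

View pics/s8.png

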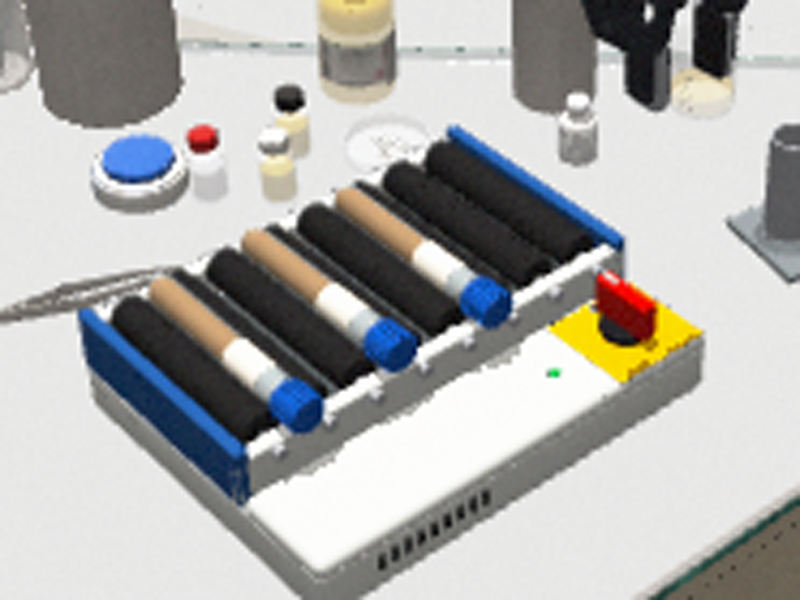

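All three tubes lie in their own grooves. The middle one, at (330,300), sits about 2 mm high at its cap, which rides on the roller ends, so I pull it forward a few mm.

```bash

python3 -m crank '[{"x":2.7,"y":-4.2,"z":0,"turn":0},{"x":2.7,"y":-4.2,"z":0,"turn":0},{"x":2.7,"y":-4.1,"z":0,"turn":0},{"x":0,"y":0,"z":5,"turn":0},{"x":0,"y":0,"z":5,"turn":0}]'
python3 -m crank '[{"x":0,"y":0,"z":4,"turn":0},{"x":0,"y":0,"z":2.8,"turn":0},{"x":0,"y":0,"z":0,"turn":0}]'
python3 go.py 0.490 0.168 0.082 0.007
python3 -m crank '[{"x":0,"y":0,"z":0,"turn":0},{"x":0,"y":0,"z":0,"turn":0},{"x":0,"y":0,"z":0,"turn":0},{"x":0,"y":0,"z":0,"turn":0}]' 0
python3 -m crank '[{"x":-0.3,"y":0,"z":0,"turn":0},{"x":-0.3,"y":0,"z":0.1,"turn":0},{"x":0,"y":0,"z":0.1,"turn":0},{"x":0,"y":0,"z":0,"turn":0}]'
python3 -m crank '[{"x":0,"y":0,"z":0,"turn":0},{"x":0,"y":0,"z":0,"turn":0},{"x":0,"y":0,"z":0,"turn":0}]' 45
python3 -m crank '[{"x":0,"y":0,"z":-2,"turn":0},{"x":0,"y":0,"z":-5,"turn":0},{"x":0,"y":0,"z":-5,"turn":0},{"x":0,"y":0,"z":-5,"turn":0}]'
python3 -m crank '[{"x":0,"y":4,"z":0,"turn":0},{"x":0,"y":4,"z":0,"turn":0},{"x":0,"y":4,"z":0,"turn":0},{"x":0,"y":2,"z":0,"turn":0},{"x":0,"y":0,"z":0,"turn":0}]'
for y in .235 .169 .103; do echo; python3 tilt.py .58 $y; done
python3 go.py 0.457 0.030 0.085 0.007
```

```text
time: 38.4
tool_pos: [0.4901, 0.1702, 0.1518]
tool_rot: [-0.0, 1.0, 0.005, 0.002]
contact_force: [0.4, 0.9, -1.5]
gripper_width: 0.45
grasp_force: 0.0
time: 38.7
tool_pos: [0.484, 0.1677, 0.0777]
tool_rot: [0.001, 1.0, 0.004, -0.005]
contact_force: [-1.3, -0.3, 0.1]
gripper_width: 0.454
grasp_force: 0.0
t 38.7 tcp [0.484  0.1677 0.0777] a 0.008 w 0.454 F [-1.3 -0.3  0.1] gf 0.0 q6 1.75
turn 0.001 shift after turn [ 0.6  -0.02 -0.43] shift now [ 0.6  -0.02 -0.43]
time: 39.1
tool_pos: [0.4894, 0.1677, 0.0852]
tool_rot: [-0.0, 1.0, 0.003, 0.002]
contact_force: [0.3, 0.2, -0.2]
gripper_width: 0.248
grasp_force: 58.7
time: 39.5
tool_pos: [0.4821, 0.1679, 0.0817]
tool_rot: [-0.0, 1.0, 0.003, -0.0]
contact_force: [-1.5, 1.5, 2.7]
gripper_width: 0.249
grasp_force: 59.0
time: 39.8
tool_pos: [0.482, 0.1673, 0.0809]
tool_rot: [0.0, 1.0, 0.003, -0.0]
contact_force: [-0.5, 0.2, -1.1]
gripper_width: 0.454
grasp_force: 0.0
time: 40.2
tool_pos: [0.4817, 0.1672, 0.2526]
tool_rot: [0.0, 1.0, 0.003, -0.0]
contact_force: [0.6, 0.4, 0.5]
gripper_width: 0.45
grasp_force: 0.0
time: 40.7
tool_pos: [0.483, 0
[... 205 characters left out ...]
4 0.237  0.0993]
43 [0.5606 0.2376 0.0995]
45 [0.5791 0.2367 0.0987]
45 [0.5992 0.2372 0.0992]
35 [0.6193 0.2384 0.0992]

45 [0.483  0.1703 0.0988]
45 [0.4991 0.1728 0.0997]
48 [0.5201 0.1708 0.0992]
43 [0.5394 0.1716 0.0995]
41 [0.56   0.1717 0.099 ]
39 [0.58   0.1707 0.0992]
40 [0.5996 0.1721 0.0991]
26 [0.6173 0.171  0.099 ]

32 [0.4844 0.1055 0.0989]
51 [0.4984 0.1059 0.0995]
41 [0.5201 0.1063 0.0987]
42 [0.54   0.1057 0.0987]
38 [0.561  0.1064 0.098 ]
35 [0.5815 0.1056 0.0984]
34 [0.6    0.1053 0.0985]
31 [0.6175 0.106  0.0982]
t 40.85 tcp [0.4831 0.028  0.2511] a 0.007 w 0.452 F [-0.3 -0.2 -0.8] gf 0.0 q6 1.47
turn -0.0 shift after turn [-2.61 -0.22 16.61] shift now [-2.61 -0.22 16.61]
```

All tubes now lie flat at the same height. Next is the switch.

```bash

python3 -m crank '[{"x":-2.6,"y":-0.2,"z":0,"turn":0},{"x":0,"y":0,"z":5,"turn":0},{"x":0,"y":0,"z":5,"turn":0},{"x":0,"y":0,"z":4,"turn":0},{"x":0,"y":0,"z":2,"turn":0}]' 45
python3 -m crank '[{"x":0,"y":0,"z":1.6,"turn":0},{"x":0,"y":0,"z":0,"turn":0},{"x":0,"y":0,"z":0,"turn":0}]'
python3 go.py 0.457 0.030 0.074 0.007
python3 -m crank '[{"x":0,"y":0,"z":0,"turn":0},{"x":0,"y":0,"z":0,"turn":0},{"x":0,"y":0,"z":0,"turn":0},{"x":0,"y":0,"z":0,"turn":0},{"x":0,"y":0,"z":0,"turn":0}]' 0
python3 go.py 0.457 0.030 0.074 0.007
```

```text
time: 41.35
tool_pos: [0.4541, 0.0309, 0.0868]
tool_rot: [-0.0, 1.0, 0.004, -0.003]
contact_force: [0.2, -0.2, -0.5]
gripper_width: 0.447
grasp_force: 0.0
time: 41.65
tool_pos: [0.4572, 0.0301, 0.0756]
tool_rot: [-0.0, 1.0, 0.004, -0.0]
contact_force: [0.0, -0.3, -0.0]
gripper_width: 0.448
grasp_force: 0.0
t 41.65 tcp [0.4572 0.0301 0.0756] a 0.008 w 0.448 F [ 0.  -0.3 -0. ] gf 0.0 q6 1.47
turn 0.001 shift after turn [-0.02  0.01  0.16] shift now [-0.02  0.01  0.16]
time: 42.15
tool_pos: [0.4597, 0.0313, 0.0788]
tool_rot: [-0.002, 1.0, 0.003, 0.003]
contact_force: [-3.7, 7.5, 16.1]
gripper_width: 0.109
grasp_force: 68.0
t 42.15 tcp [0.4597 0.0313 0.0788] a 0.006 w 0.109 F [-3.7  7.5 16.1] gf 68.0 q6 1.47
turn -0.001 shift after turn [-0.28  0.12  0.48] shift now [-0.28  0.12  0.48]
```

```bash

python3 -m crank '[{"x":0,"y":0,"z":-0.3,"turn":0.13},{"x":0,"y":0,"z":0,"turn":0.13},{"x":0,"y":0,"z":0,"turn":0.13},{"x":0,"y":0,"z":0,"turn":0.13},{"x":0,"y":0,"z":0,"turn":0.13}]'
python3 -m crank '[{"x":0,"y":0,"z":0,"turn":0.13},{"x":0,"y":0,"z":0,"turn":0.13},{"x":0,"y":0,"z":0,"turn":0.14},{"x":0,"y":0,"z":0,"turn":0},{"x":0,"y":0,"z":0,"turn":0}]'
python3 -m crank '[{"x":0,"y":0,"z":0,"turn":0},{"x":0,"y":0,"z":0,"turn":0},{"x":0,"y":0,"z":0,"turn":0}]' 45
python3 -m crank '[{"x":0,"y":0,"z":-3,"turn":0},{"x":0,"y":0,"z":-5,"turn":0},{"x":0,"y":0,"z":-5,"turn":0},{"x":0,"y":0,"z":-4,"turn":0}]'
python3 -m crank '[{"x":4,"y":2,"z":0,"turn":0},{"x":4,"y":2,"z":0,"turn":0},{"x":4,"y":2,"z":0,"turn":0},{"x":0,"y":0,"z":0,"turn":0},{"x":0,"y":0,"z":0,"turn":0}]'
for y in .235 .169 .103; do python3 tilt.py .58 $y|sed -n '2p;7p'; done;  python3 - <<'E'
from h import *
im,d,W=cloud("scene"); cv2.imwrite("pics/s9.png",cv2.resize(im[130:290,220:460],(800,533),interpolation=2)[...,::-1])
E
```

```text
time: 42.65
tool_pos: [0.4634, 0.0279, 0.0846]
tool_rot: [-0.001, 0.948, -0.319, 0.008]
contact_force: [4.9, -3.6, 9.5]
gripper_width: -0.004
grasp_force: 4.5
time: 43.15
tool_pos: [0.4634, 0.0277, 0.0846]
tool_rot: [-0.002, 0.867, -0.498, 0.007]
contact_force: [4.8, -4.5, 15.2]
gripper_width: 0.002
grasp_force: 6.8
time: 43.45
tool_pos: [0.4604, 0.0288, 0.082]
tool_rot: [-0.002, 0.867, -0.498, 0.004]
contact_force: [1.4, -0.9, 4.0]
gripper_width: 0.448
grasp_force: 2.4
time: 43.85
tool_pos: [0.4573, 0.0293, 0.2519]
tool_rot: [-0.001, 0.867, -0.498, 0.001]
contact_force: [0.7, 0.7, 0.2]
gripper_width: 0.451
grasp_force: 0.0
time: 44.35
tool_pos: [0.4654, -0.105, 0.2484]
tool_rot: [-0.0, 0.866, -0.499, -0.0]
contact_force: [0.6, 0.8, -0.6]
gripper_width: 0.453
grasp_force: 0.0
53 [0.4996 0.2372 0.1002]
40 [0.6004 0.2365 0.0986]
45 [0.4986 0.172  0.0999]
41 [0.6008 0.1707 0.0985]
47 [0.4984 0.1061 0.0997]
37 [0.6009 0.1072 0.0985]
```

View pics/s9.png

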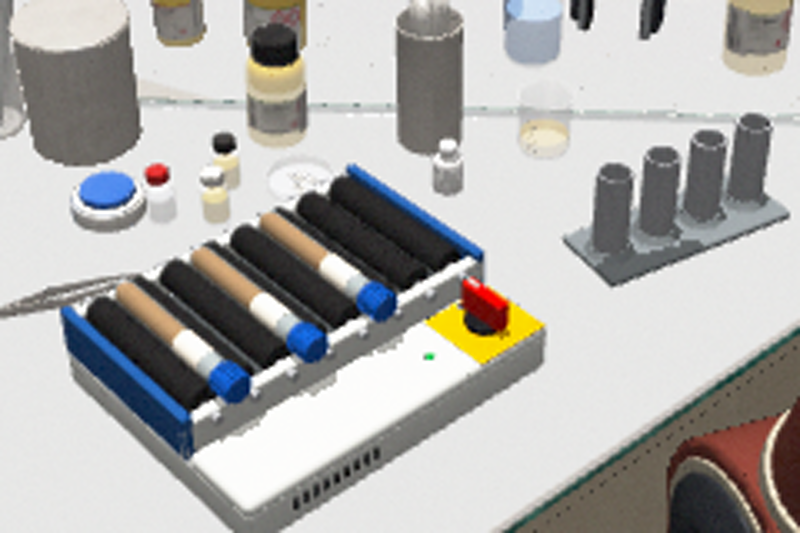

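The bar slipped out of the grip and the switch still points to off, at (485,305). The three tubes lie as they were. I go back and grip lower.

```bash

python3 -m crank '[{"x":-4,"y":-2,"z":0,"turn":0},{"x":-4,"y":-2,"z":0,"turn":0},{"x":-4,"y":-2,"z":0,"turn":-0.13},{"x":0,"y":0,"z":0,"turn":-0.13},{"x":0,"y":0,"z":0,"turn":-0.13}]'
python3 -m crank '[{"x":0,"y":0,"z":0,"turn":-0.13},{"x":0,"y":0,"z":0,"turn":-0.13},{"x":0,"y":0,"z":0,"turn":-0.13},{"x":0,"y":0,"z":0,"turn":-0.13},{"x":0,"y":0,"z":0,"turn":-0.14}]'
python3 go.py 0.456 0.030 0.070 0.007
```

```text
time: 45.05
tool_pos: [0.4566, 0.032, 0.2484]
tool_rot: [-0.0, 0.949, -0.316, 0.0]
contact_force: [-0.5, -0.6, 0.1]
gripper_width: 0.448
grasp_force: 0.0
time: 45.55
tool_pos: [0.4568, 0.0305, 0.2483]
tool_rot: [-0.0, 1.0, 0.007, 0.0]
contact_force: [1.1, -0.5, -0.9]
gripper_width: 0.45
grasp_force: 0.0
t 45.55 tcp [0.4568 0.0305 0.2483] a 0.015 w 0.45 F [ 1.1 -0.5 -0.9] gf 0.0 q6 1.46
turn 0.008 shift after turn [-0.08  0.05 17.83] shift now [-0.08  0.05 17.83]
```

```bash

python3 -m crank '[{"x":0,"y":0,"z":5,"turn":0},{"x":0,"y":0,"z":5,"turn":0},{"x":0,"y":0,"z":4,"turn":0},{"x":0,"y":0,"z":2.3,"turn":0},{"x":0,"y":0,"z":1.5,"turn":0}]' 45
python3 -m crank '[{"x":0,"y":0,"z":0,"turn":0},{"x":0,"y":0,"z":0,"turn":0},{"x":0,"y":0,"z":0,"turn":0},{"x":0,"y":0,"z":0,"turn":0},{"x":0,"y":0,"z":0,"turn":0}]' 0
python3 go.py 0.456 0.030 0.070 0.007
python3 -m crank '[{"x":0,"y":0,"z":0,"turn":0.13},{"x":0,"y":0,"z":0,"turn":0.13},{"x":0,"y":0,"z":0,"turn":0.13}]'
```

```text
time: 46.05
tool_pos: [0.455, 0.0307, 0.0675]
tool_rot: [-0.0, 1.0, 0.004, -0.002]
contact_force: [1.2, -0.1, 0.9]
gripper_width: 0.449
grasp_force: 0.0
time: 46.55
tool_pos: [0.4599, 0.0313, 0.0744]
tool_rot: [-0.002, 1.0, 0.003, 0.003]
contact_force: [-1.8, 5.7, 13.3]
gripper_width: 0.113
grasp_force: 69.5
t 46.55 tcp [0.4599 0.0313 0.0744] a 0.007 w 0.113 F [-1.8  5.7 13.3] gf 69.5 q6 1.47
turn -0.0 shift after turn [-0.4   0.13  0.44] shift now [-0.4   0.13  0.44]
time: 46.85
tool_pos: [0.4624, 0.029, 0.0763]
tool_rot: [-0.0, 0.981, -0.192, 0.006]
contact_force: [1.0, -3.0, 10.8]
gripper_width: 0.113
grasp_force: 66.4
```

```bash

python3 -m crank '[{"x":0,"y":0,"z":0.2,"turn":0.13},{"x":0,"y":0,"z":0,"turn":0.13},{"x":0,"y":0,"z":0,"turn":0.13},{"x":0,"y":0,"z":0,"turn":0.13},{"x":0,"y":0,"z":0,"turn":0.14}]'
python3 -m crank '[{"x":0,"y":0,"z":0,"turn":0},{"x":0,"y":0,"z":0,"turn":0}]'
python3 -m crank '[{"x":0,"y":0,"z":0,"turn":0},{"x":0,"y":0,"z":0,"turn":0},{"x":0,"y":0,"z":0,"turn":0}]' 45
python3 -m crank '[{"x":0,"y":0,"z":-3,"turn":0},{"x":0,"y":0,"z":-5,"turn":0},{"x":0,"y":0,"z":-5,"turn":0},{"x":0,"y":0,"z":-4,"turn":0}]'
python3 -m crank '[{"x":4,"y":2,"z":0,"turn":0},{"x":4,"y":2,"z":0,"turn":0},{"x":4,"y":2,"z":0,"turn":0},{"x":0,"y":0,"z":0,"turn":0},{"x":0,"y":0,"z":0,"turn":0}]'
for y in .235 .169 .103; do python3 tilt.py .58 $y|sed -n '2p;7p'; done;  python3 - <<'E'
from h import *
im,d,W=cloud("scene"); cv2.imwrite("pics/s10.png",cv2.resize(im[130:290,220:460],(800,533),interpolation=2)[...,::-1])
E
```

```text
time: 47.35
tool_pos: [0.458, 0.0283, 0.0724]
tool_rot: [0.001, 0.866, -0.5, 0.001]
contact_force: [-11.3, -2.7, 27.1]
gripper_width: 0.113
grasp_force: 81.6
time: 47.55
tool_pos: [0.4576, 0.0289, 0.0719]
tool_rot: [0.001, 0.867, -0.498, 0.0]
contact_force: [-6.7, -3.4, 14.9]
gripper_width: 0.116
grasp_force: 82.0
time: 47.85
tool_pos: [0.4578, 0.0295, 0.0693]
tool_rot: [-0.0, 0.867, -0.498, 0.001]
contact_force: [0.3, -0.1, 0.2]
gripper_width: 0.449
grasp_force: 0.0
time: 48.25
tool_pos: [0.4576, 0.0294, 0.2417]
tool_rot: [-0.001, 0.867, -0.498, 0.001]
contact_force: [1.8, 0.3, 0.6]
gripper_width: 0.451
grasp_force: 0.0
time: 48.75
tool_pos: [0.4656, -0.105, 0.2383]
tool_rot: [-0.0, 0.867, -0.499, -0.0]
contact_force: [-0.2, 0.3, -0.1]
gripper_width: 0.449
grasp_force: 0.0
53 [0.4989 0.2368 0.1002]
44 [0.6003 0.2361 0.0982]
45 [0.4992 0.172  0.0996]
42 [0.6011 0.1712 0.0989]
45 [0.4982 0.1071 0.0997]
37 [0.5997 0.1055 0.0982]
```

View pics/s10.png

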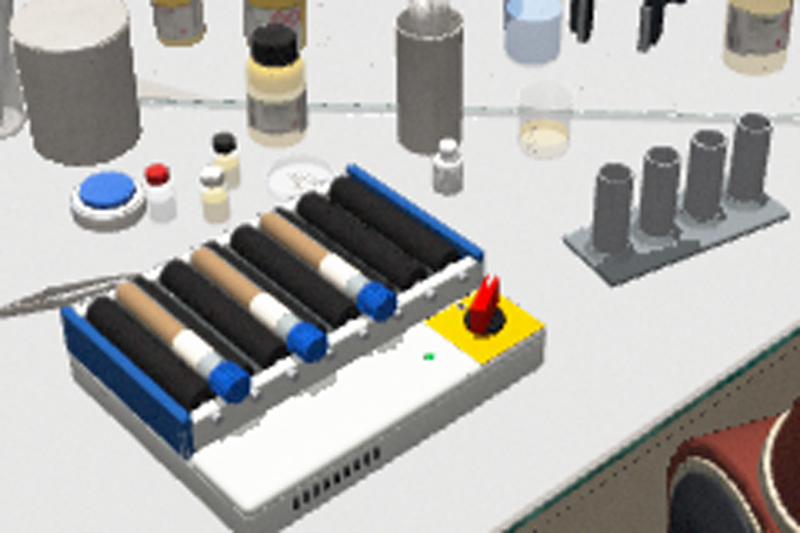

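The switch is back at on, at (487,305). The three tubes are bedded, the stand is upright and the gripper is clear.

```bash
python3 -c "
from plant import manip
print(manip.job_done())"
```

```text
the job is handed in; nothing more can be done
None
```

I turned the mixer off, laid the three tubes that were present on the roller bed, each in its own groove, then turned the switch back on and handed the job in; the arm never went near the beaker, check weight or marker, the stand is upright, and my last picture showed all this in place.

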